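# Load and stack the two-tier condiment carrier

## Task

Fill the two-tier wooden jar carrier: stand the short jars upright in the lower tray, one to a cell, fit the upper tray on top so that its four corner lugs drop fully home into the sockets of the lower tray's posts, and stand the tall jars upright in the upper tray, one to a cell. Every jar on the worktop near the carrier belongs in it; leave the pepper mill, mug, oil bottle and glass behind it undisturbed.

Things in the scene. Friction and masses are not known exactly. Their poses are not given: they have to be found in the camera images.
- lower_tray: wooden lower tray, fixed, 65 mm wide (x), 215 long (y); origin: centre of its underside, z up. Floor 4 thick; three cells in a row along y, 58 (x) by 56 (y) inside, 59.5 apart, walls 3.5 thick, tops 32 mm up. Square 20 mm posts at the corners, centred at x +-22.5, y +-97.5, tops 82 mm up, each with a square socket in its top, 14 wide and 14 deep
- lower_top (a point): point on the lower tray's centre line, level with the tops of its four posts (82 mm above the worktop); axes as the lower tray's. With the upper tray home, upper_mid is 21 mm straight above this point
- upper_mid (a point): loose wooden upper tray, 0.26 to 0.39 kg, 65 mm wide (x), 215 long (y), 52 high with the lugs it stands on; this point: its middle, 31 mm above the lug tips, z up. Three cells as the lower tray's, walls up to the full height. Grip it across the 65 mm width at mid-length. It may go on either end round
- upper_lug (a point): tip of one of the upper tray's four lugs: round steel pins 9.5 mm thick, 10 long, tapered tip, under the solid 20 mm corner blocks (block tops 40 mm above the tips) at x +-22.5, y +-97.5 from its middle; about 2 mm play all round in the sockets. Block undersides and the tray's floor underside are 10 mm above the tips, floor 4 thick
- lower_cell1 (a point): lower tray: centre of the inner floor (top side of the floor) of one of its three cells; z up, y along the row
- lower_cell2 (a point): lower tray: centre of the inner floor (top side of the floor) of one of its three cells; z up, y along the row
- lower_cell3 (a point): lower tray: centre of the inner floor (top side of the floor) of one of its three cells; z up, y along the row
- upper_cell1 (a point): upper tray: centre of the inner floor (top side of the floor) of one of its three cells; z up, y along the row; moves with the tray
- upper_cell2 (a point): upper tray: centre of the inner floor (top side of the floor) of one of its three cells; z up, y along the row; moves with the tray
- upper_cell3 (a point): upper tray: centre of the inner floor (top side of the floor) of one of its three cells; z up, y along the row; moves with the tray
- short1_mid (a point): short closed glass jar with a pale metal lid (widest at the lid), 50 mm in diameter, 70 mm tall; this point is on its axis, half-way up; its z axis points from base to lid. Absent (None) in some starts
- short2_mid (a point): short closed glass jar with a broad yellow lid (widest at the lid), 50 mm in diameter, 66 mm tall; this point is on its axis, half-way up; its z axis points from base to lid. Absent (None) in some starts
- short3_mid (a point): short closed glass jar with a pale metal lid (widest at the lid), 50 mm in diameter, 70 mm tall; this point is on its axis, half-way up; its z axis points from base to lid. Absent (None) in some starts
- tall1_mid (a point): tall closed glass jar with a black screw cap, 49 mm in diameter, 124 mm tall; this point is on its axis, half-way up; its z axis points from base to lid. Absent (None) in some starts
- tall2_mid (a point): tall closed glass jar with a black screw cap, 49 mm in diameter, 124 mm tall; this point is on its axis, half-way up; its z axis points from base to lid. Absent (None) in some starts
- tall3_mid (a point): tall closed glass jar with a black screw cap, 49 mm in diameter, 124 mm tall; this point is on its axis, half-way up; its z axis points from base to lid. Absent (None) in some starts
- mill_base (a point): bystander: dark wooden pepper mill, 58 mm in diameter, 150 mm tall, on the worktop behind the work; centre of its underside
- mug_base (a point): bystander: striped mug, 101 mm tall, on the worktop behind the work; centre of its underside
- oil_base (a point): bystander: oil bottle, 268 mm tall, on the worktop behind the work; centre of its underside
- tumbler_base (a point): bystander: drinking glass, 81 mm in diameter, 91 mm tall, on the worktop behind the work; centre of its underside

How it is judged:
By the outcome, as a careful person would: the job done as asked, in the order asked, and still so for the second after the job is handed in, with the robot touching nothing.
Of short1, short2, short3, tall1, tall2, tall3 only 5 to 6 are there at a start; the rules pass over those that are not, and their reading is None.
At some moment in a run one of short1, short2, short3, upper_tray may be knocked a few centimetres aside while the robot is not near it.
It also fails if it takes over 208 s, if anything falls off the work surface, if the arm or the gripper's body presses on something with over 40 N, if the wrist force passes 120 N, or if a joint passes its speed limit or range.

## Robot

A 6-joint arm with a two-finger parallel gripper is mounted at the origin on a cart in front of the work surface, level with it; the furniture and walls round the work are solid. World frame = base frame: x ahead of the robot, y to its left, z up, the work surface at z = 0. Lengths are in m, angles in rad, forces in N, time in s.
With the tool pointing down it reaches from about 0.3 to 0.775 m from the base axis. Payload 14.6 kg.
Tool frame: the origin (TCP) lies at the very end of the fingers, on their centre line; the grasp point (between the pads) lies 19 mm behind it; z points along the fingers, y is the line along which they close (so a half turn about z gives the same grasp; the last joint's range is limited). The gripper opens to 94 mm and grips with 3 to 60 N. Pads are 16 mm wide; open, the fingers measure 119 mm over their backs; the gripper's body (75 mm by 177 mm) begins 78 mm behind the grasp point.
Start: joints at [-1.279, 0.3, 1.521, -0, 1.321, -0.067], TCP at [0.193, -0.515, 0.205] pointing down, gripper open.
Joint ranges: [-3.03, 3.03], [-0.79, 2.21], [0.23, 2.52], [-1.04, 4.18], [0, 3.07], [-2.55, 2.55]. Speed limits (rad/s): [2.22, 2.22, 2.57, 3.14, 3.14, 3.14].

## Interface

Orientations are given as [roll, pitch, yaw] about the fixed x, y, z axes, in that order (R = Rz(yaw) Ry(pitch) Rx(roll)).
In Python, from station import ctrl gives the robot as it stands.
- The arm moves only by the tool move_arm, never from a script. Its argument "targets" is a list of rows, each a list of 6 numbers: the shift along the tool's x, y, z in units of 1000 mm (1.0 is 1000 mm), then the turn, a rotation vector about the tool's x, y, z in units of 30 degrees (1.0 is 30 degrees). In form: [[tx, ty, tz, ax, ay, az], ...]. A call has exactly 5 rows; each row is the pose to reach, as a shift and turn from the pose commanded when the call began, along the tool's axes at that moment; what a row does not reach only later rows make up. A row lasts 1/12 s, in which the tool goes at most 41.7 mm and 7.16 degrees, less where a joint would pass 70% of its speed; a pose out of reach is approached as far as the arm can. A call with a number of a shift or a turn outside -1 to 1 is refused whole. A call with a gripper value outside its range is refused whole. "fingers" is the opening, from -1 (shut) to 1 (fully open), set as the call begins (left out, the last holds). The fingers move at their own pace and stop on an object; "grip_force" is the grip in N (left out, the last holds). Time passes only in rows, so rows that repeat a pose let the fingers close, or fill a call up. It gives the time, the measured TCP pose, the force and the opening at its end, in the units of the state.
- ctrl.get_obs(): the state, without advancing time (a new reading comes with each control period).
- ctrl.camera(name): name is "scene" or "top" or "wrist"; returns the picture (400x640x3 uint8, red, green, blue); there is no depth.
- ctrl.camera_info(name): a dict with "fx", "fy", "cx", "cy" (pixels), "rvec" (rotation vector, rad) and "tvec" (3), from world to camera coordinates, as OpenCV has them. Camera axes: x right, y down, z forward; pixel columns grow to the right and rows downward; lengths in m; the calibration is good to about 2 mm. A picture is of the moment at which its call begins: read the wrist's pose just before it. camera_info takes no time and is no camera call; for the wrist camera it gives the pose at the moment of the call.
- ctrl.hand_in(): hands the job in, once; it reports no verdict.
The state is a dict: "time_s": time; "qpos": joint angles; "joint_vel": joint speeds; "tau": joint torques, N m; "ee_pos": TCP position; "eef_rot": TCP orientation; "force": force on the tool from outside, world axes, zero at the start; "moment": the same for the moment, N m; "grip_width": finger opening in m.
Only numpy, scipy, OpenCV 4.12 (cv2) and the standard library are available. Lean on these libraries where they do the work, as an engineer would, in place of code of your own. Each camera call takes 0.05 s, during which the arm holds its last target. There are 200 camera calls.

## Working session

There is one attempt and no reset: what is moved stays moved. The work goes in short steps, Python scripts to look and compute and a tool call to move; the robot and the scene stay as the last step left them, time stands still between calls to the robot, and variables do not carry over. Pictures are saved under pics/ and viewed, on a budget of 14 in all, crops included, one or two more only if the job needs it, and the job is handed in when it is done.

Besides the shell and the picture viewer there is one more tool, called after ">>>" as name([rows], argument=value, ...), one row to a line, values as JSON. move_arm: Moves the arm, as the interface text tells. Shifts and turns lie within -1 to 1; 1 stands for 1000 mm of shift or 30 degrees of turn. Its arguments: {"type":"object","properties":{"targets":{"type":"array"},"fingers":{"type":"number"},"grip_force":{"type":"number"}},"required":["targets"]}

```bash
ls; mkdir -p pics; python3 - <<'E'
from station import ctrl
import cv2
print(ctrl.get_obs())
for n in("scene","top"):
    cv2.imwrite(f"pics/{n}0.png",ctrl.camera(n)[:,:,::-1]); print(n,ctrl.camera_info(n))
print(ctrl.camera_info("wrist"))
E
```

```text
pics
{'time_s': 0.0, 'qpos': array([-1.27858368e+00,  3.00471192e-01,  1.52159115e+00, -1.03611792e-05,
        1.32067529e+00, -6.65993577e-02]), 'joint_vel': array([-0.00028847,  0.00133774, -0.00165895,  0.0026835 , -0.00067332,
        0.00184912]), 'tau': array([ 7.62065229e-04, -5.31806159e+01, -3.52738130e+01,  7.08697387e-02,
        2.44099548e-02, -1.08767833e-04]), 'ee_pos': array([ 0.19305888, -0.51472451,  0.20488201]), 'eef_rot': array([-3.14044954e+00, -6.61853268e-05,  3.58814540e-01]), 'force': array([ 0.52258514, -0.73143688, -0.1797481 ]), 'moment': array([-0.06733059,  0.02451999,  0.02425401]), 'grip_width': 0.0940086993812849}
scene {'fx': 484.2385732502066, 'fy': 484.2385732502066, 'cx': 319.33092393194585, 'cy': 192.06972991123615, 'rvec': array([ 0.87046398, -2.18402602,  1.40703409]), 'tvec': array([0.46162259, 0.25164224, 1.12435986])}
top {'fx': 443.5887930442535, 'fy': 443.5887930442535, 'cx': 303.3585657427691, 'cy': 208.36365142602415, 'rvec': array([ 2.17093274, -2.20441134,  0.09950354]), 'tvec': array([0.01435717, 0.58933318, 1.39466647])}
{'fx': 320.02088788213246, 'fy': 320.02088788213246, 'cx': 320.8699675291905, 'cy': 199.43026435079676, 'rvec': array([-2.40500323,  1.66840337,  0.21369534]), 'tvec': array([-0.54979303, -0.02525274,  0.39243788])}
```

View pics/top0.png

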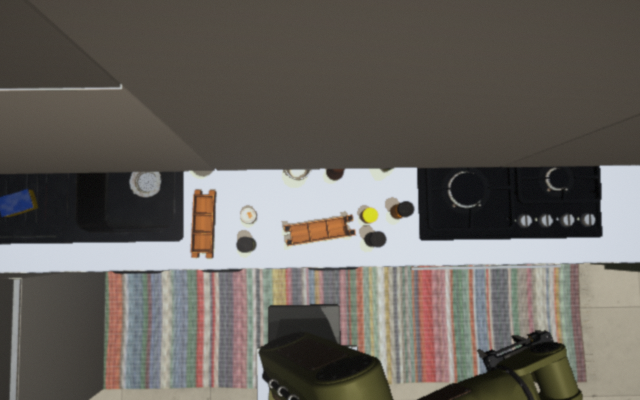

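View pics/scene0.png

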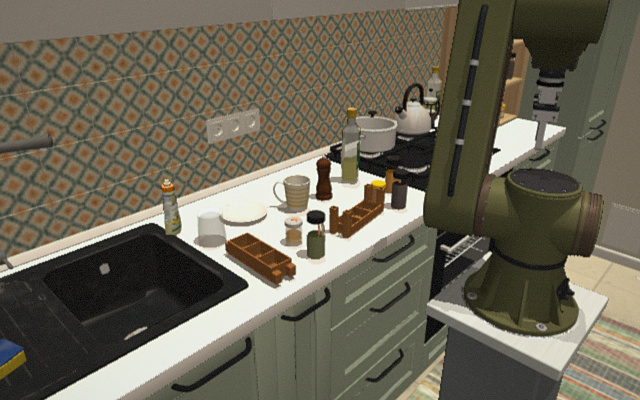

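Top view: upper tray at about (203,224), lower tray at (318,229), short pale jar (248,214), yellow (369,214), tall jars near (246,244), (375,238) and (402,209). I'll enlarge it.

```bash
cat > h.py <<'E'
import numpy as np, cv2
from scipy.spatial.transform import Rotation as R
from station import ctrl
def px2w(n,uv,z,info=None):
    i=info or ctrl.camera_info(n)
    M=R.from_rotvec(i["rvec"]).as_matrix(); c=-M.T@i["tvec"]
    d=M.T@np.array([(uv[0]-i["cx"])/i["fx"],(uv[1]-i["cy"])/i["fy"],1])
    return c+d*(z-c[2])/d[2]
def w2px(n,p,info=None):
    i=info or ctrl.camera_info(n)
    q=R.from_rotvec(i["rvec"]).as_matrix()@np.array(p)+i["tvec"]
    return q[0]/q[2]*i["fx"]+i["cx"],q[1]/q[2]*i["fy"]+i["cy"]
def rel(p,yaw,zero=None):
    """shift in tool axes (m) and turn rotvec (30deg units) from the present pose to TCP p, tool down with yaw (eef yaw, roll=pi)"""
    o=ctrl.get_obs(); R0=R.from_euler("xyz",o["eef_rot"]); R1=R.from_euler("xyz",[np.pi,0,yaw])
    t=R0.inv().apply(np.array(p)-o["ee_pos"]); a=(R0.inv()*R1).as_rotvec()/np.radians(30)
    return np.r_[t,a].round(4)
def st():
    o=ctrl.get_obs(); print(round(o["time_s"],2),o["ee_pos"].round(4),o["eef_rot"].round(4),"F",o["force"].round(1),"M",o["moment"].round(2),"g",round(o["grip_width"],4))
def snap(n,f,crop=None,s=1):
    im=ctrl.camera(n)[:,:,::-1]
    if crop: x0,y0,x1,y1=crop; im=im[y0:y1,x0:x1]
    if s!=1: im=cv2.resize(im,None,fx=s,fy=s,interpolation=cv2.INTER_CUBIC)
    cv2.imwrite("pics/"+f,im)
E
python3 - <<'E'
from h import *
im=cv2.imread("pics/top0.png")[165:270,180:420]
cv2.imwrite("pics/top0c.png",cv2.resize(im,None,fx=3.33,fy=3.33,interpolation=cv2.INTER_CUBIC))
i=ctrl.camera_info("wrist");o=ctrl.get_obs()
M=R.from_rotvec(i["rvec"]).as_matrix();c=-M.T@i["tvec"]
T=R.from_euler("xyz",o["eef_rot"]); print("cam in tool",T.inv().apply(c-o["ee_pos"]),"axes(cols x,y,z)\n",(T.as_matrix().T@M.T).round(2))
E
```

```text
cam in tool [ 0.07306542  0.00045983 -0.18055475] axes(cols x,y,z)
 [[-0.   -0.97 -0.25]
 [ 1.   -0.   -0.  ]
 [ 0.   -0.25  0.97]]
```

View pics/top0c.png

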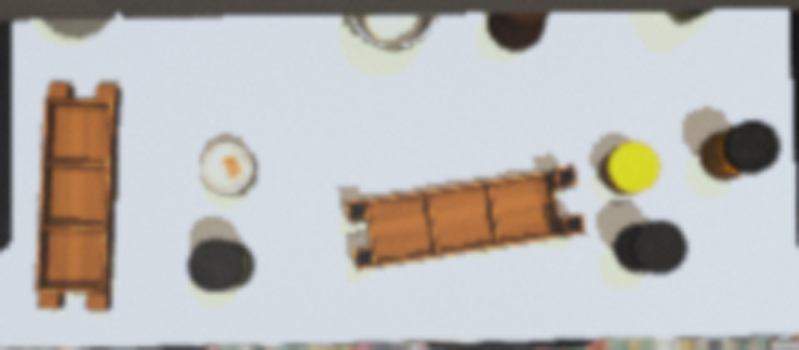

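```bash
python3 - <<'E'
from h import *
i=ctrl.camera_info("top")
M=R.from_rotvec(i["rvec"]).as_matrix(); print("cam",(-M.T@i["tvec"]).round(3))
f=lambda u,v,z:px2w("top",(180+(u-1)/3.33,165+(v-1)/3.33),z,i)[:2].round(4)
for n,u,v,z in [("pale",229,166,.07),("yel",633,167,.066),("tA",752,147,.124),("tB",659,247,.124),("tC",216,267,.124)]: print(n,f(u,v,z))
u=[f(*a,.04) for a in[(50,82),(120,83),(38,308),(110,310)]]; print("upper",u,np.mean(u,0),np.linalg.norm(u[0]-u[2]),np.linalg.norm(u[0]-u[1]))
l=[f(*a,.082) for a in[(355,211),(566,176),(364,257),(574,223)]]; print("lower",l,np.mean(l,0),np.linalg.norm(l[0]-l[1]),np.linalg.norm(l[0]-l[2]))
st()
E
```

```text
cam [0.479 0.024 1.436]
pale [0.5692 0.1754]
yel [ 0.5629 -0.1997]
tA [ 0.5757 -0.2973]
tB [ 0.4878 -0.2114]
tC [0.4764 0.1815]
upper [array([0.6535, 0.3477]), array([0.6516, 0.2815]), array([0.4405, 0.3582]), array([0.4376, 0.2909])] [0.5458   0.319575] 0.2132586457801887 0.0662272602483298
lower [array([0.5254, 0.0591]), array([ 0.5546, -0.1352]), array([0.4832, 0.0514]), array([ 0.5113, -0.1415])] [ 0.518625 -0.04155 ] 0.1964818821163926 0.042896736472603565
0.1 [ 0.1931 -0.5148  0.205 ] [-3.1406 -0.      0.3588] F [ 0.2  0.1 -0.5] M [0.02 0.01 0.01] g 0.0942
```

Sizes agree (lug spacing 196×43 mm against 195×45). Five jars are seen: two short and three tall. I'll go above the right-hand group.

```bash
python3 - <<'E'
from h import *
print(rel([.51,-.2,.2],0))
E
```

```text
[ 4.073e-01 -1.834e-01  5.200e-03 -1.900e-03  3.000e-04  6.853e-01]
```

>>> move_arm([
  [0.036,-0.0165,0,0,0,0.137],
  [0.072,-0.033,0,0,0,0.274],
  [0.108,-0.0495,0,0,0,0.411],
  [0.144,-0.066,0,0,0,0.548],
  [0.18,-0.082,0,0,0,0.685],
])

```text
time_s: 0.52
ee_pos: [0.3337, -0.3733, 0.2053]
eef_rot: [-3.141, 0.0, -0.004]
force: [-0.3, -0.7, -0.1]
grip_width: 0.0939
```

>>> move_arm([
  [0.025,-0.025,0,0,0,0],
  [0.05,-0.05,0,0,0,0],
  [0.08,-0.08,0,0,0,0],
  [0.11,-0.11,0,0,0,0],
  [0.14,-0.135,0,0,0,0],
])

```text
time_s: 0.93
ee_pos: [0.4738, -0.238, 0.2054]
eef_rot: [-3.141, 0.0, 0.0]
force: [0.8, -0.8, 0.1]
grip_width: 0.0938
```

>>> move_arm([
  [0.025,-0.025,0,0,0,0],
  [0.037,-0.039,0,0,0,0],
  [0.037,-0.039,0,0,0,0],
  [0.037,-0.039,0,0,0,0],
  [0.037,-0.039,0,0,0,0],
])

```text
time_s: 1.35
ee_pos: [0.5092, -0.2016, 0.2052]
eef_rot: [-3.142, 0.001, -0.0]
force: [0.1, -0.8, 0.3]
grip_width: 0.0938
```

```bash
python3 - <<'E'
from h import *
st(); snap("wrist","w1.png"); 
import pickle; pickle.dump(ctrl.camera_info("wrist"),open("w1.pkl","wb"))
i=ctrl.camera_info("wrist")
for p in [(.563,-.2,.066),(.5757,-.2973,.124),(.4878,-.2114,.124)]: print(np.round(w2px("wrist",p,i)))
E
```

```text
1.35 [ 0.5092 -0.2016  0.2052] [-3.1415e+00  6.0000e-04 -3.0000e-04] F [ 0.1 -0.8  0.3] M [-0.01  0.02 -0.08] g 0.0938
[319. 137.]
[440. 125.]
[332. 229.]
```

View pics/w1.png

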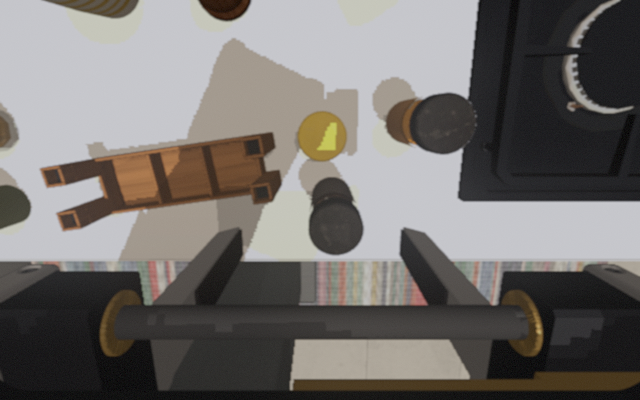

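Wrist view: yellow lid at (322,136), tall caps at (336,228) and (443,124), post sockets at (57,176), (68,217), (253,146), (262,193). All within about 3 px of prediction.

```bash
python3 - <<'E'
from h import *
import pickle; i=pickle.load(open("w1.pkl","rb"))
for n,uv,z in [("yel",(322,136),.066),("tA",(443,124),.124),("tB",(336,228),.124)]: print(n,px2w("wrist",uv,z,i)[:2].round(4))
l=np.array([px2w("wrist",a,.082,i)[:2] for a in[(57,176),(253,146),(68,217),(262,193)]]);print(l.round(4),l.mean(0))
d=l[0]+l[2]-l[1]-l[3]; print(np.arctan2(-d[0],d[1]))
print(rel([.563,-.201,.13],0))
E
```

```text
yel [ 0.5639 -0.2031]
tA [ 0.5765 -0.2993]
tB [ 0.489  -0.2149]
[[ 0.5275  0.0522]
 [ 0.5557 -0.1381]
 [ 0.4862  0.0499]
 [ 0.5103 -0.1444]] [ 0.51994104 -0.04510496]
0.13529276556158715
[ 0.0539 -0.0009  0.0753  0.      0.0006 -0.0017]
```

>>> move_arm([
  [0.025,0,0,0,0,0],
  [0.045,0,0.02,0,0,0],
  [0.054,0,0.05,0,0,0],
  [0.054,0,0.085,0,0,0],
  [0.054,0,0.105,0,0,0],
], fingers=0.45, grip_force=25)

```text
time_s: 1.82
ee_pos: [0.5623, -0.2016, 0.0968]
eef_rot: [-3.14, 0.003, -0.001]
force: [0.1, 0.2, -1.0]
grip_width: 0.0688
```

>>> move_arm([
  [0,0,0.02,0,0,0],
  [0,0,0.04,0,0,0],
  [0,0,0.055,0,0,0],
  [0,0,0.058,0,0,0],
  [0,0,0.058,0,0,0],
])

```text
time_s: 2.23
ee_pos: [0.563, -0.2017, 0.0419]
eef_rot: [-3.141, 0.001, -0.001]
force: [-0.5, 0.3, -0.0]
grip_width: 0.0685
```

>>> move_arm([
  [0,0,0,0,0,0],
  [0,0,0,0,0,0],
  [0,0,0,0,0,0],
  [0,0,0,0,0,0],
  [0,0,0,0,0,0],
], fingers=-1)

```text
time_s: 2.65
ee_pos: [0.5644, -0.2014, 0.0435]
eef_rot: [3.141, -0.002, 0.0]
force: [-0.1, -2.0, 6.0]
grip_width: 0.0486
```

```bash
python3 - <<'E'
from h import *
st()
E
```

```text
2.65 [ 0.5644 -0.2014  0.0435] [ 3.1406e+00 -1.7000e-03  1.0000e-04] F [-0.1 -2.   6. ] M [-0.17  0.12  0.01] g 0.0486
```

>>> move_arm([
  [0,0,-0.02,0,0,0],
  [0,0,-0.05,0,0,0],
  [0,0,-0.08,0,0,-0.2],
  [0,0,-0.11,0,0,-0.4],
  [0,0,-0.14,0,0,-0.6],
])

```text
time_s: 3.07
ee_pos: [0.5635, -0.2007, 0.1837]
eef_rot: [-3.141, 0.0, 0.32]
force: [1.2, -0.1, -2.4]
grip_width: 0.0487
```

>>> move_arm([
  [0,0,0,0,0,-0.2],
  [0,0,0,0,0,-0.4],
  [0,0,0,0,0,-0.6],
  [0,0,0,0,0,-0.8],
  [0,0,0,0,0,-1],
])

```text
time_s: 3.48
ee_pos: [0.5636, -0.2007, 0.1822]
eef_rot: [-3.141, 0.0, 0.843]
force: [-0.2, 0.2, -2.4]
grip_width: 0.0486
```

>>> move_arm([
  [0,0,0,0,0,-0.2],
  [0,0,0,0,0,-0.4],
  [0,0,0,0,0,-0.6],
  [0,0,0,0,0,-0.8],
  [0,0,0,0,0,-1],
])

```text
time_s: 3.9
ee_pos: [0.5636, -0.2007, 0.1821]
eef_rot: [-3.141, -0.0, 1.367]
force: [0.6, -0.2, -2.7]
grip_width: 0.049
```

>>> move_arm([
  [0,0,0,0,0,-0.2],
  [0,0,0,0,0,-0.4],
  [0,0,0,0,0,-0.55],
  [0,0,0,0,0,-0.67],
  [0,0,0,0,0,-0.67],
])

```text
time_s: 4.32
ee_pos: [0.5637, -0.2008, 0.1822]
eef_rot: [-3.141, -0.001, 1.715]
force: [0.6, 0.4, -3.2]
grip_width: 0.0487
```

```bash
python3 - <<'E'
from h import *
st(); print(rel([.5277,-.1019,.13],np.pi/2+.142))
E
```

```text
4.32 [ 0.5637 -0.2008  0.1822] [-3.1410e+00 -5.0000e-04  1.7154e+00] F [ 0.6  0.4 -3.2] M [-0.07 -0.07 -0.03] g 0.0487
[ 0.103  -0.0213  0.0522 -0.0012 -0.001   0.005 ]
```

>>> move_arm([
  [0.03,-0.006,0,0,0,0],
  [0.06,-0.013,0,0,0,0],
  [0.09,-0.019,0.015,0,0,0],
  [0.103,-0.021,0.03,0,0,0],
  [0.103,-0.021,0.042,0,0,0],
])

```text
time_s: 4.73
ee_pos: [0.5275, -0.0993, 0.1398]
eef_rot: [-3.141, -0.001, 1.712]
force: [-0.7, -0.5, -2.4]
grip_width: 0.049
```

>>> move_arm([
  [0,0,0,0,0,0],
  [0,0,0,0,0,0],
  [0,0,0,0,0,0],
  [0,0,0,0,0,0],
  [0,0,0,0,0,0],
])

```text
time_s: 5.15
ee_pos: [0.5289, -0.1024, 0.1411]
eef_rot: [3.141, 0.0, 1.711]
force: [-0.1, -0.2, -2.1]
grip_width: 0.0486
```

```bash
python3 - <<'E'
from h import *
st(); snap("wrist","w2.png"); i=ctrl.camera_info("wrist")
import pickle; pickle.dump(i,open("w2.pkl","wb"))
E
```

```text
5.15 [ 0.5289 -0.1024  0.1411] [3.1407e+00 4.0000e-04 1.7113e+00] F [-0.1 -0.2 -2.1] M [-0.04 -0.08  0.02] g 0.0486
```

View pics/w2.png

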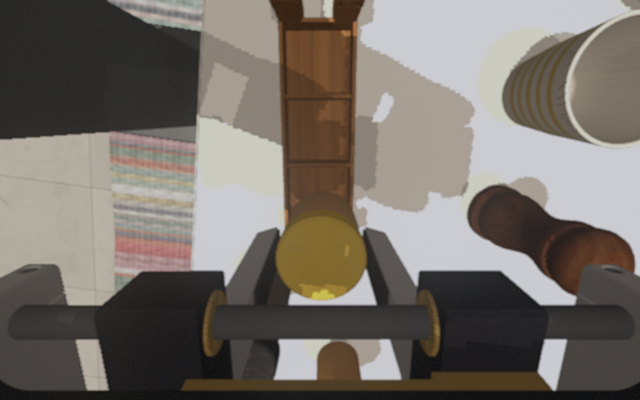

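Jar held upright above the right cell. The tray's dividers are at rows 97 and 161, the far wall at 24, and its centre line at col ≈319.

```bash
python3 - <<'E'
from h import *
import pickle; i=pickle.load(open("w2.pkl","rb"))
P=[px2w("wrist",a,.032,i)[:2] for a in[(318.5,24),(318.8,97),(319.6,161)]]
for p in P: print(p.round(4))
print([np.linalg.norm(P[k]-P[k+1]) for k in(0,1)])
a=np.pi/2+.142; Y=np.array([np.cos(a),np.sin(a)])
for p,s in zip(P,(.08925,.02975,-.02975)): print("centre",(p-s*Y).round(4))
c=np.mean([p-s*Y for p,s in zip(P,(.08925,.02975,-.02975))],0)
print(c,"cell-",c-.0595*Y, rel([*(c-.0595*Y),.05],a))
E
```

```text
[0.5072 0.0418]
[ 0.5153 -0.0146]
[ 0.5236 -0.0693]
[np.float64(0.056989464015506364), np.float64(0.05532723937879422)]
centre [ 0.5198 -0.0466]
centre [ 0.5195 -0.0441]
centre [ 0.5194 -0.0399]
[ 0.51958517 -0.04350325] cell- [ 0.5280058  -0.10240438] [ 0.     -0.0008  0.0909  0.0012  0.0005 -0.0025]
```

```bash
cat >> h.py <<'E'
def draw(im,n,i,c,yaw,segs,col=(0,255,0),s=1,off=(0,0)):
    Y=np.array([-np.sin(yaw),np.cos(yaw)]);X=np.array([np.cos(yaw),np.sin(yaw)])
    f=lambda p:tuple(int(round((a-o)*s)) for a,o in zip(w2px(n,[*(c[:2]+p[0]*X+p[1]*Y),p[2]],i),off))
    for a,b in segs: cv2.line(im,f(a),f(b),col,1)
E
python3 - <<'E'
from h import *
import pickle; i=pickle.load(open("w2.pkl","rb"))
im=cv2.imread("pics/w2.png")[0:230,220:420]; im=cv2.resize(im,None,fx=2.6,fy=2.6,interpolation=cv2.INTER_CUBIC)
z=.032;segs=[((-.0325,y,z),(.0325,y,z)) for y in(.091,.0875,.0315,.028,-.028,-.0315,-.0875)]+[((x,-.0875,z),(x,.091,z)) for x in(-.0325,-.029,.029,.0325)]
draw(im,"wrist",i,np.array([.5196,-.0435]),.142,segs,s=2.6,off=(220,0))
cv2.imwrite("pics/w2o.png",im)
E
```

```text
(no output)
```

View pics/w2o.png

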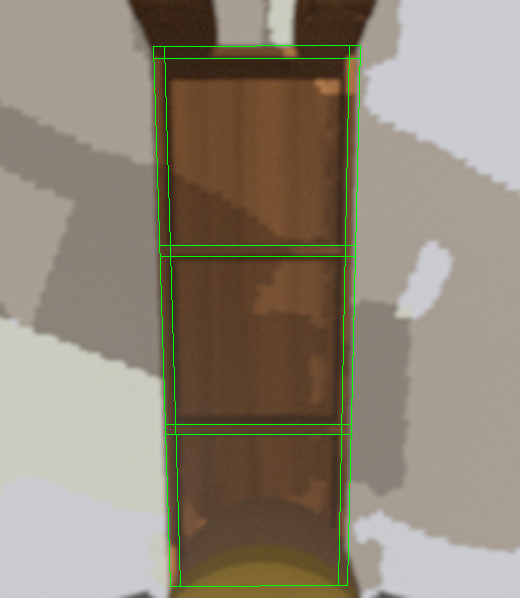

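Overlay of the tray model fits within about 1 mm. Now I'll lower the jar.

>>> move_arm([
  [0,0,0.02,0,0,0],
  [0,0,0.04,0,0,0],
  [0,0,0.055,0,0,0],
  [0,0,0.065,0,0,0],
  [0,0,0.075,0,0,0],
])

```text
time_s: 5.62
ee_pos: [0.5287, -0.1021, 0.065]
eef_rot: [3.141, 0.0, 1.712]
force: [0.1, -0.1, -2.0]
grip_width: 0.0488
```

>>> move_arm([
  [0,0,0.005,0,0,0],
  [0,0,0.01,0,0,0],
  [0,0,0.014,0,0,0],
  [0,0,0.017,0,0,0],
  [0,0,0.017,0,0,0],
])

```text
time_s: 6.03
ee_pos: [0.5285, -0.1019, 0.0482]
eef_rot: [-3.141, -0.0, 1.712]
force: [0.3, 1.0, -2.4]
grip_width: 0.049
```

```bash
python3 - <<'E'
from h import *
st()
E
```

```text
6.03 [ 0.5285 -0.1019  0.0482] [-3.1414e+00 -1.0000e-04  1.7123e+00] F [ 0.3  1.  -2.4] M [-0.01 -0.05  0.01] g 0.049
```

>>> move_arm([
  [0,0,0.0005,0,0,0],
  [0,0,0.0005,0,0,0],
  [0,0,0.0005,0,0,0],
  [0,0,0.0005,0,0,0],
  [0,0,0.0005,0,0,0],
], fingers=0.45)

```text
time_s: 6.45
ee_pos: [0.5287, -0.102, 0.0482]
eef_rot: [3.141, 0.0, 1.712]
force: [-0.2, -0.4, 1.2]
grip_width: 0.068
```

>>> move_arm([
  [0,0,-0.02,0,0,0],
  [0,0,-0.05,0,0,0],
  [0,0,-0.08,0,0,0],
  [0,0,-0.115,0,0,0],
  [0,0,-0.15,0,0,0],
])

```text
time_s: 6.87
ee_pos: [0.5282, -0.1018, 0.1996]
eef_rot: [-3.141, -0.0, 1.712]
force: [0.6, -0.7, 0.5]
grip_width: 0.0683
```

```bash
python3 - <<'E'
from h import *
st(); print(rel([.569,.12,.2],1.712))
E
```

```text
6.87 [ 0.5282 -0.1018  0.1996] [-3.1413e+00 -2.0000e-04  1.7123e+00] F [ 0.6 -0.7  0.5] M [ 0.01 -0.06  0.01] g 0.0683
[ 0.2139  0.0717 -0.0004 -0.0006 -0.0003  0.0006]
```

>>> move_arm([
  [0.035,0.012,0,0,0,0],
  [0.07,0.024,0,0,0,0],
  [0.105,0.036,0,0,0,0],
  [0.14,0.047,0,0,0,0],
  [0.175,0.059,0,0,0,0],
])

```text
time_s: 7.28
ee_pos: [0.5622, 0.0814, 0.1983]
eef_rot: [3.141, 0.0, 1.712]
force: [0.6, 0.3, 0.5]
grip_width: 0.068
```

>>> move_arm([
  [0.025,0.008,0,0,0,0],
  [0.039,0.013,0,0,0,0],
  [0.039,0.013,0,0,0,0],
  [0.039,0.013,0,0,0,0],
  [0.039,0.013,0,0,0,0],
])

```text
time_s: 7.7
ee_pos: [0.5696, 0.1188, 0.1979]
eef_rot: [-3.141, 0.0, 1.711]
force: [0.1, -0.3, -0.5]
grip_width: 0.0679
```

```bash
python3 - <<'E'
from h import *
import pickle
st(); snap("wrist","w3.png"); i=ctrl.camera_info("wrist");pickle.dump(i,open("w3.pkl","wb"))
for p in [(.569,.175,.07),(.4764,.1815,.124),(.5458,.3196,.04)]: print(np.round(w2px("wrist",p,i)))
E
```

```text
7.7 [0.5696 0.1188 0.1979] [-3.1414e+00  3.0000e-04  1.7114e+00] F [ 0.1 -0.3 -0.5] M [-0.03 -0.11  0.05] g 0.0679
[328. 135.]
[211. 113.]
[325. -29.]
```

View pics/w3.png

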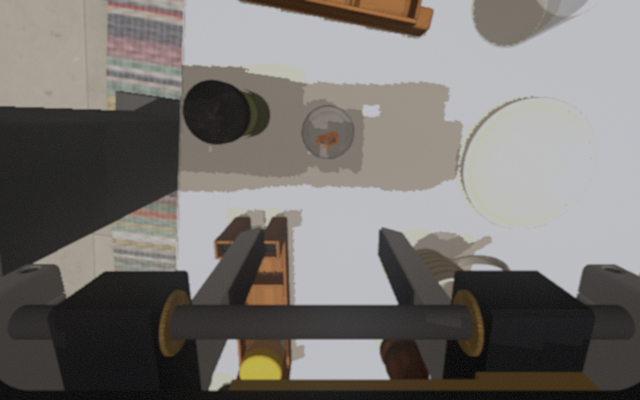

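Pale lid at (328,132), tall cap C at (216,112). The yellow jar stands in the cell at the lower edge.

```bash
python3 - <<'E'
from h import *
import pickle; i=pickle.load(open("w3.pkl","rb"))
p=px2w("wrist",(328,132),.07,i)[:2]; print(p, px2w("wrist",(216,112),.124,i)[:2]); print(rel([*p,.046],1.712))
E
```

```text
[0.56879487 0.17739591] [0.47999996 0.18262159]
[ 0.0583  0.0074  0.152   0.      0.0003 -0.0022]
```

>>> move_arm([
  [0.03,0.003,0.01,0,0,0],
  [0.05,0.006,0.03,0,0,0],
  [0.058,0.007,0.06,0,0,0],
  [0.058,0.007,0.09,0,0,0],
  [0.058,0.007,0.11,0,0,0],
])

```text
time_s: 8.17
ee_pos: [0.5676, 0.1775, 0.0854]
eef_rot: [-3.139, 0.0, 1.712]
force: [-0.3, -0.6, -0.6]
grip_width: 0.0681
```

>>> move_arm([
  [0,0,0.02,0,0,0],
  [0,0,0.035,0,0,0],
  [0,0,0.042,0,0,0],
  [0,0,0.042,0,0,0],
  [0,0,0.042,0,0,0],
])

```text
time_s: 8.58
ee_pos: [0.5688, 0.1779, 0.0466]
eef_rot: [3.141, -0.0, 1.711]
force: [0.2, 1.1, -0.1]
grip_width: 0.0686
```

>>> move_arm([
  [0,0,0,0,0,0],
  [0,0,0,0,0,0],
  [0,0,0,0,0,0],
  [0,0,0,0,0,0],
  [0,0,0,0,0,0],
], fingers=-1)

```text
time_s: 9.0
ee_pos: [0.5687, 0.1786, 0.0467]
eef_rot: [3.14, -0.0, 1.712]
force: [-1.5, -0.5, 6.0]
grip_width: 0.0497
```

>>> move_arm([
  [0,0,-0.01,0,0,0],
  [0,0,-0.03,0,0,0],
  [0,0,-0.055,0,0,0],
  [0,0,-0.085,0,0,0],
  [0,0,-0.11,0,0,0],
])

```text
time_s: 9.42
ee_pos: [0.5683, 0.1785, 0.1582]
eef_rot: [3.141, -0.0, 1.712]
force: [0.7, 0.6, -1.7]
grip_width: 0.0494
```

```bash
python3 - <<'E'
from h import *
st(); print(rel([.5112,.0154,.155],1.712))
E
```

```text
9.42 [0.5683 0.1785 0.1582] [ 3.1411e+00 -1.0000e-04  1.7124e+00] F [ 0.7  0.6 -1.7] M [-0.03 -0.12 -0.07] g 0.0494
[-0.1534 -0.0795  0.0032  0.0009 -0.0002  0.0007]
```

>>> move_arm([
  [-0.03,-0.0155,0,0,0,0],
  [-0.06,-0.031,0,0,0,0],
  [-0.09,-0.047,0,0,0,0],
  [-0.12,-0.062,0,0,0,0],
  [-0.152,-0.0795,0,0,0,0],
])

```text
time_s: 9.83
ee_pos: [0.5103, 0.0157, 0.1565]
eef_rot: [3.141, -0.0, 1.713]
force: [1.1, -0.9, -0.1]
grip_width: 0.0495
```

>>> move_arm([
  [0,0,0,0,0,0],
  [0,0,0,0,0,0],
  [0,0,0.015,0,0,0],
  [0,0,0.03,0,0,0],
  [0,0,0.03,0,0,0],
])

```text
time_s: 10.25
ee_pos: [0.5102, 0.0177, 0.1238]
eef_rot: [-3.138, -0.001, 1.713]
force: [-0.1, 0.0, -1.4]
grip_width: 0.0499
```

```bash
python3 - <<'E'
from h import *
st(); print(rel([.5112,.0159,.0510],1.712))
E
```

```text
10.25 [0.5102 0.0177 0.1238] [-3.1380e+00 -8.0000e-04  1.7131e+00] F [-0.1  0.  -1.4] M [-0.03 -0.05 -0.01] g 0.0499
[-0.002   0.001   0.0728 -0.0069 -0.0015  0.0022]
```

>>> move_arm([
  [-0.001,0.001,0.01,0,0,0],
  [-0.001,0.001,0.025,0,0,0],
  [-0.001,0.001,0.04,0,0,0],
  [-0.001,0.001,0.05,0,0,0],
  [-0.001,0.001,0.055,0,0,0],
])

```text
time_s: 10.67
ee_pos: [0.5121, 0.0163, 0.0699]
eef_rot: [-3.14, -0.0, 1.713]
force: [-0.5, 0.0, -1.5]
grip_width: 0.0501
```

>>> move_arm([
  [0,0,0.005,0,0,0],
  [0,0,0.01,0,0,0],
  [0,0,0.014,0,0,0],
  [0,0,0.0165,0,0,0],
  [0,0,0.0165,0,0,0],
])

```text
time_s: 11.08
ee_pos: [0.5122, 0.0159, 0.0542]
eef_rot: [-3.141, -0.0, 1.712]
force: [0.5, 0.3, -1.1]
grip_width: 0.0497
```

```bash
python3 - <<'E'
from h import *
st()
E
```

```text
11.08 [0.5122 0.0159 0.0542] [-3.1413e+00 -1.0000e-04  1.7123e+00] F [ 0.5  0.3 -1.1] M [-0.03 -0.07  0.  ] g 0.0497
```

>>> move_arm([
  [0,0,0.002,0,0,0],
  [0,0,0.0033,0,0,0],
  [0,0,0.0033,0,0,0],
  [0,0,0.0033,0,0,0],
  [0,0,0.0033,0,0,0],
])

```text
time_s: 11.5
ee_pos: [0.5123, 0.016, 0.0513]
eef_rot: [3.141, 0.0, 1.712]
force: [-0.4, 0.2, -1.5]
grip_width: 0.0495
```

>>> move_arm([
  [0,0,0,0,0,0],
  [0,0,0,0,0,0],
  [0,0,0,0,0,0],
  [0,0,0,0,0,0],
  [0,0,0,0,0,0],
], fingers=0.45)

```text
time_s: 11.92
ee_pos: [0.5123, 0.0159, 0.0512]
eef_rot: [3.141, 0.0, 1.712]
force: [-0.0, 0.2, -0.7]
grip_width: 0.0684
```

>>> move_arm([
  [0,0,-0.02,0,0,0],
  [0,0,-0.05,0,0,0],
  [0,0,-0.08,0,0,0],
  [0,0,-0.11,0,0,0],
  [0,0,-0.145,0,0,0],
])

```text
time_s: 12.33
ee_pos: [0.5117, 0.016, 0.197]
eef_rot: [-3.14, -0.0, 1.712]
force: [0.2, -0.4, 0.2]
grip_width: 0.068
```

```bash
python3 - <<'E'
from h import *
st(); snap("top","t2.png",(180,165,420,270),3.33); print(rel([.48,.3,.22],-.047))
E
```

```text
12.33 [0.5117 0.016  0.197 ] [-3.1404e+00 -2.0000e-04  1.7123e+00] F [ 0.2 -0.4  0.2] M [-0.05 -0.1   0.02] g 0.068
[ 0.2861  0.0064 -0.0159  0.0143 -0.012   3.36  ]
```

View pics/t2.png

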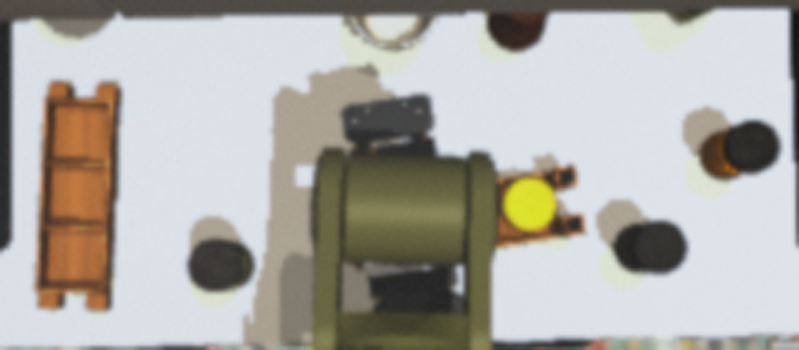

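Yellow jar in place, upper tray unmoved. Heading to the upper tray.

>>> move_arm([
  [0.035,0,-0.005,0,0,0],
  [0.07,0,-0.01,0,0,0],
  [0.105,0,-0.015,0,0,0],
  [0.14,0.003,-0.015,0,0,0],
  [0.175,0.005,-0.015,0,0,0],
], fingers=1)

```text
time_s: 12.8
ee_pos: [0.4922, 0.1915, 0.2115]
eef_rot: [3.141, -0.0, 1.712]
force: [1.1, -0.2, -1.0]
grip_width: 0.0934
```

>>> move_arm([
  [0.03,0,0,0,0,0.15],
  [0.06,0,0,0,0,0.35],
  [0.09,0,0,0,0,0.55],
  [0.111,0.002,0,0,0,0.75],
  [0.111,0.002,0,0,0,0.95],
])

```text
time_s: 13.22
ee_pos: [0.478, 0.3033, 0.2107]
eef_rot: [-3.141, -0.0, 1.213]
force: [-0.1, 0.4, -0.1]
grip_width: 0.094
```

>>> move_arm([
  [0,0,0,0,0,0.2],
  [0,0,0,0,0,0.4],
  [0,0,0,0,0,0.6],
  [0,0,0,0,0,0.8],
  [0,0,0,0,0,1],
])

```text
time_s: 13.63
ee_pos: [0.4788, 0.3001, 0.2109]
eef_rot: [3.142, 0.0, 0.686]
force: [0.6, -0.6, 0.1]
grip_width: 0.094
```

>>> move_arm([
  [0,0,0,0,0,0.2],
  [0,0,0,0,0,0.4],
  [0,0,0,0,0,0.6],
  [0,0,0,0,0,0.8],
  [0,0,0,0,0,1],
])

```text
time_s: 14.05
ee_pos: [0.4788, 0.3001, 0.2109]
eef_rot: [3.142, 0.0, 0.162]
force: [0.8, 0.6, 0.5]
grip_width: 0.0939
```

>>> move_arm([
  [0,0,0,0,0,0.2],
  [0,0,0,0,0,0.41],
  [0,0,0,0,0,0.41],
  [0,0,0,0,0,0.41],
  [0,0,0,0,0,0.41],
])

```text
time_s: 14.47
ee_pos: [0.4788, 0.3001, 0.2111]
eef_rot: [3.142, 0.0, -0.043]
force: [0.5, 0.2, -0.1]
grip_width: 0.0941
```

```bash
python3 - <<'E'
from h import *
import pickle
st(); i=ctrl.camera_info("wrist");pickle.dump(i,open("w4.pkl","wb"))
snap("wrist","w4.png")
im=cv2.imread("pics/w4.png")
B=[(.0325,y,.04) for y in(.1075,-.1075)]+[(-.0325,y,.04) for y in(-.1075,.1075)]
z=.052;segs=[((-.0325,y,z),(.0325,y,z)) for y in(.091,-.091)]+[((x,-.091,z),(x,.091,z)) for x in(-.0325,.0325)]
draw(im,"wrist",i,np.array([.5458,.3196]),-.047-np.pi/2,segs+[(B[k],B[(k+1)%4]) for k in range(4)])
cv2.imwrite("pics/w4o.png",im)
E
```

```text
14.47 [0.4788 0.3001 0.2111] [ 3.1416  0.     -0.0433] F [ 0.5  0.2 -0.1] M [-0.   -0.   -0.02] g 0.0941
```

View pics/w4o.png

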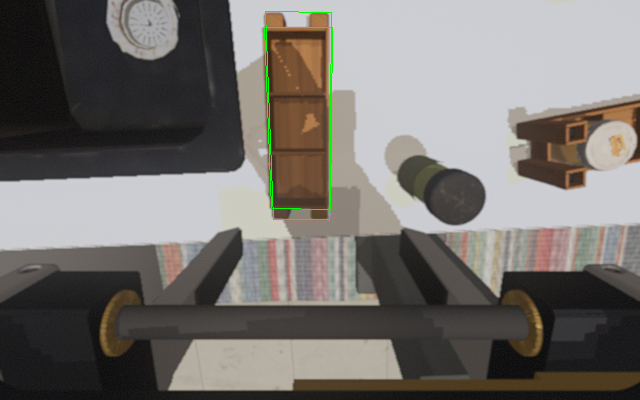

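Overlay fits: the tray is about 1 px left of the model. Grasping it at mid-length.

>>> move_arm([
  [0.025,-0.01,0,0,0,0],
  [0.05,-0.02,0.02,0,0,0],
  [0.066,-0.023,0.05,0,0,0.007],
  [0.066,-0.023,0.085,0,0,0.007],
  [0.066,-0.023,0.12,0,0,0.007],
], fingers=0.75)

```text
time_s: 14.93
ee_pos: [0.5464, 0.3199, 0.0895]
eef_rot: [-3.141, -0.0, -0.049]
force: [0.1, 0.3, -0.2]
grip_width: 0.0822
```

>>> move_arm([
  [0,0,0.025,0,0,0],
  [0,0,0.045,0,0,0],
  [0,0,0.06,0,0,0],
  [0,0,0.07,0,0,0],
  [0,0,0.075,0,0,0],
])

```text
time_s: 15.35
ee_pos: [0.5454, 0.3197, 0.0148]
eef_rot: [3.141, 0.001, -0.049]
force: [-0.3, -0.1, 0.9]
grip_width: 0.082
```

>>> move_arm([
  [0,0,0,0,0,0],
  [0,0,0,0,0,0],
  [0,0,0,0,0,0],
  [0,0,0,0,0,0],
  [0,0,0,0,0,0],
], fingers=-1, grip_force=50)

```text
time_s: 15.77
ee_pos: [0.5464, 0.3203, 0.0173]
eef_rot: [-3.14, -0.002, -0.05]
force: [-0.5, 1.5, 3.8]
grip_width: 0.0646
```

```bash
python3 - <<'E'
from h import *
st()
E
```

```text
15.77 [0.5464 0.3203 0.0173] [-3.1405e+00 -1.7000e-03 -5.0500e-02] F [-0.5  1.5  3.8] M [0.17 0.01 0.  ] g 0.0646
```

>>> move_arm([
  [0,0,-0.015,0,0,0],
  [0,0,-0.035,0,0,0],
  [0,0,-0.065,0,0,0],
  [0,0,-0.095,0,0,0],
  [0,0,-0.125,0,0,0],
])

```text
time_s: 16.18
ee_pos: [0.5454, 0.3197, 0.1423]
eef_rot: [3.141, 0.001, -0.051]
force: [0.1, -0.2, -3.2]
grip_width: 0.0646
```

>>> move_arm([
  [-0.01,0.01,-0.02,0,0,0],
  [-0.02,0.03,-0.04,0,0,-0.15],
  [-0.03,0.05,-0.06,0,0,-0.3],
  [-0.035,0.075,-0.075,0,0,-0.45],
  [-0.035,0.1,-0.08,0,0,-0.6],
])

```text
time_s: 16.6
ee_pos: [0.5052, 0.2213, 0.2237]
eef_rot: [-3.141, -0.003, 0.269]
force: [1.8, 0.0, -3.7]
grip_width: 0.0649
```

>>> move_arm([
  [0,0,0,0,0,-0.18],
  [0,0,0,0,0,-0.36],
  [0,0,0,0,0,-0.54],
  [0,0,0,0,0,-0.72],
  [0,0,0,0,0,-0.9],
])

```text
time_s: 17.02
ee_pos: [0.5056, 0.2216, 0.2211]
eef_rot: [-3.141, 0.001, 0.739]
force: [0.7, 0.1, -2.8]
grip_width: 0.0644
```

>>> move_arm([
  [0,0,0,0,0,-0.18],
  [0,0,0,0,0,-0.36],
  [0,0,0,0,0,-0.54],
  [0,0,0,0,0,-0.72],
  [0,0,0,0,0,-0.9],
])

```text
time_s: 17.43
ee_pos: [0.5056, 0.2217, 0.221]
eef_rot: [-3.141, 0.0, 1.211]
force: [0.5, -0.7, -3.2]
grip_width: 0.0646
```

>>> move_arm([
  [0,0,0,0,0,-0.18],
  [0,0,0,0,0,-0.36],
  [0,0,0,0,0,-0.54],
  [0,0,0,0,0,-0.72],
  [0,0,0,0,0,-0.96],
])

```text
time_s: 17.85
ee_pos: [0.5056, 0.2217, 0.2211]
eef_rot: [-3.141, 0.0, 1.712]
force: [-1.5, -0.2, -4.1]
grip_width: 0.0648
```

```bash
python3 - <<'E'
from h import *
st(); print(rel([.5196,-.0435,.2],1.7128))
E
```

```text
17.85 [0.5056 0.2217 0.2211] [-3.1411e+00  2.0000e-04  1.7122e+00] F [-1.5 -0.2 -4.1] M [-0.01 -0.1   0.02] g 0.0648
[-0.2645 -0.0235  0.0211 -0.001   0.0003 -0.0012]
```

>>> move_arm([
  [-0.03,-0.004,0,0,0,0],
  [-0.065,-0.008,0,0,0,0],
  [-0.1,-0.012,0,0,0,0],
  [-0.135,-0.015,0,0,0,0],
  [-0.17,-0.018,0,0,0,0],
])

```text
time_s: 18.27
ee_pos: [0.5107, 0.0494, 0.2212]
eef_rot: [-3.141, 0.0, 1.708]
force: [1.8, 0.5, -3.0]
grip_width: 0.0649
```

>>> move_arm([
  [-0.035,-0.003,0,0,0,0],
  [-0.065,-0.0055,0.01,0,0,0],
  [-0.085,-0.0055,0.03,0,0,0],
  [-0.0945,-0.0055,0.05,0,0,0],
  [-0.0945,-0.0055,0.07,0,0,0],
])

```text
time_s: 18.68
ee_pos: [0.5185, -0.0455, 0.1503]
eef_rot: [3.142, 0.0, 1.706]
force: [0.2, -0.2, -4.1]
grip_width: 0.0646
```

>>> move_arm([
  [0,0,0.015,0,0,0],
  [0,0,0.025,0,0,0],
  [0,0,0.033,0,0,0],
  [0,0,0.033,0,0,0],
  [0,0,0.033,0,0,0],
])

```text
time_s: 19.1
ee_pos: [0.5189, -0.0433, 0.1185]
eef_rot: [3.141, 0.0, 1.708]
force: [-0.1, -0.1, -2.2]
grip_width: 0.0645
```

```bash
python3 - <<'E'
from h import *
import pickle
st(); i=ctrl.camera_info("wrist");pickle.dump(i,open("w5.pkl","wb"))
snap("wrist","w5.png"); snap("scene","s5.png"); snap("top","t5.png")
print(w2px("scene",(.52,-.044,.1)))
a=cv2.imread("pics/s5.png")[170:250,310:420]; b=cv2.imread("pics/w5.png")[0:260,180:460]
a=cv2.resize(a,(550,400),interpolation=cv2.INTER_CUBIC)
c=np.zeros((600,800,3),np.uint8); c[:260,:280]=b
t=cv2.imread("pics/t5.png")[200:260,270:370]; c[300:570,0:250]=0; t=cv2.resize(t,(250,150)); c[300:450,0:250]=t
c[0:400,250+30:800][:, :520]=a[:,:520]
cv2.imwrite("pics/c5.png",c)
E
```

```text
19.1 [ 0.5189 -0.0433  0.1185] [3.1414e+00 1.0000e-04 1.7083e+00] F [-0.1 -0.1 -2.2] M [ 0.   -0.09 -0.01] g 0.0645
(np.float64(357.8097550675246), np.float64(191.70907987976392))
```

View pics/c5.png

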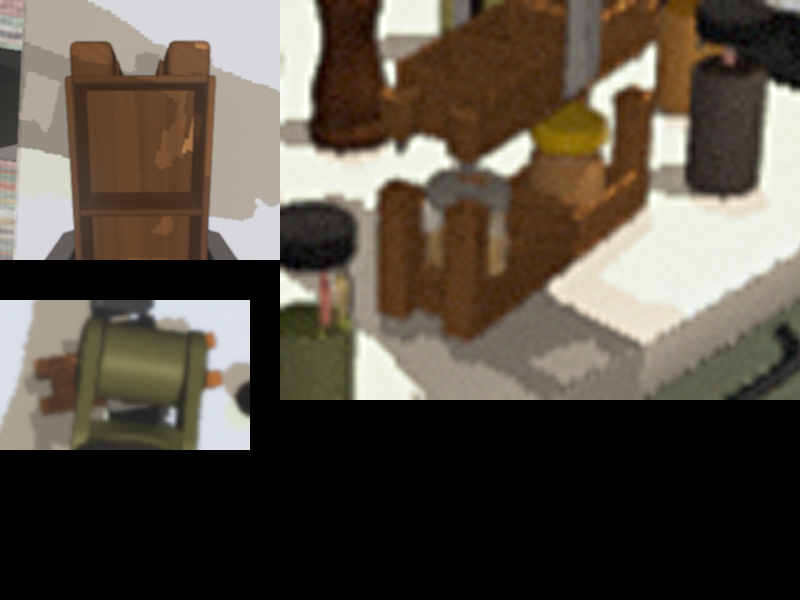

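```bash
python3 - <<'E'
from h import *
import pickle; i=pickle.load(open("w5.pkl","rb")); o=ctrl.get_obs()
p=px2w("wrist",(320.5,41.5),.141,i)[:2]; a=o["eef_rot"][2]; X=np.array([np.cos(a),np.sin(a)]);N=np.array([np.sin(a),-np.cos(a)])
d=p-o["ee_pos"][:2]; print("block far edge along",d@X,"across",d@N, "px/mm ref", np.linalg.norm(px2w("wrist",(320.5,42.5),.141,i)[:2]-p))
w=np.linalg.norm(px2w("wrist",(250,41.5),.141,i)-px2w("wrist",(391,41.5),.141,i)); print("width",w)
l=px2w("wrist",(320.5,82),.153,i)[:2]-o["ee_pos"][:2]; print("end wall top inner (exp .0875) along",l@X)
c=np.array([.5196,-.0435]); Y=np.array([-np.sin(.1415),np.cos(.1415)]);XX=np.array([Y[1],-Y[0]])
for s in(-1,1):
  q=c+s*.0225*XX+.0975*Y; print("socket",np.round(w2px("scene",[*q,.082]),1)," lug if aligned",np.round(w2px("scene",[*(q+o["ee_pos"][:2]-c),.101]),1))
print(rel([*c,.09],1.7123))
big=cv2.resize(cv2.imread("pics/s5.png")[185:245,310:400],None,fx=8,fy=8,interpolation=cv2.INTER_CUBIC);cv2.imwrite("pics/s5b.png",big)
E
```

```text
block far edge along 0.10532635329097612 across 0.00024886501688760104 px/mm ref 0.0004149197110478182
width 0.06381775284165624
end wall top inner (exp .0875) along 0.08684061162716766
socket [346.5 211.2]  lug if aligned [346.7 205.2]
socket [333.1 207.1]  lug if aligned [333.3 201.2]
[-0.0002  0.0004  0.0291  0.0027  0.0008 -0.0079]
```

View pics/s5b.png

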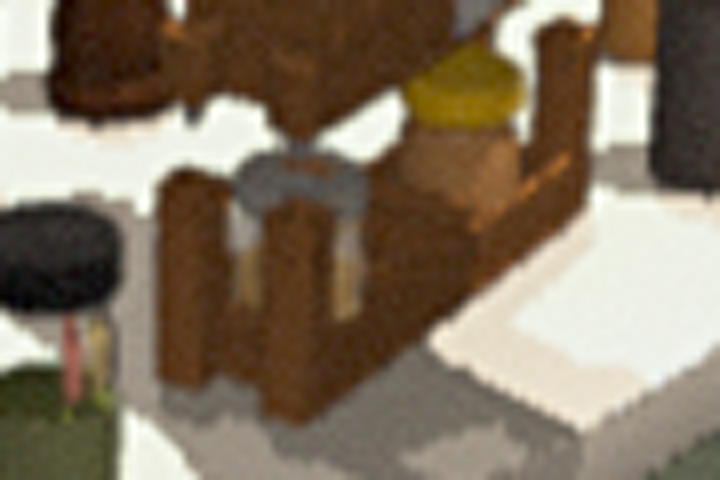

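Lugs and posts line up in scene columns (≈347 and ≈334). The wrist shows the tray about 1 mm back in the hand, so I'll correct that and descend, watching the force.

>>> move_arm([
  [0.001,0.0004,0,0,0,-0.008],
  [0.001,0.0004,0.005,0,0,-0.008],
  [0.001,0.0004,0.01,0,0,-0.008],
  [0.001,0.0004,0.015,0,0,-0.008],
  [0.001,0.0004,0.018,0,0,-0.008],
])

```text
time_s: 19.67
ee_pos: [0.5186, -0.0423, 0.0992]
eef_rot: [-3.141, -0.0, 1.712]
force: [1.0, -0.1, -3.9]
grip_width: 0.0648
```

>>> move_arm([
  [0,0,0.001,0,0,0],
  [0,0,0.002,0,0,0],
  [0,0,0.003,0,0,0],
  [0,0,0.004,0,0,0],
  [0,0,0.004,0,0,0],
])

```text
time_s: 20.08
ee_pos: [0.519, -0.0424, 0.0961]
eef_rot: [3.142, 0.0, 1.712]
force: [-0.2, 0.5, -2.9]
grip_width: 0.0651
```

```bash
python3 - <<'E'
from h import *
st()
E
```

```text
20.08 [ 0.519  -0.0424  0.0961] [3.1416 0.     1.7121] F [-0.2  0.5 -2.9] M [-0.05 -0.06  0.02] g 0.0651
```

>>> move_arm([
  [0,0,0.0015,0,0,0],
  [0,0,0.003,0,0,0],
  [0,0,0.0045,0,0,0],
  [0,0,0.006,0,0,0],
  [0,0,0.006,0,0,0],
])

```text
time_s: 20.5
ee_pos: [0.5188, -0.0423, 0.0898]
eef_rot: [-3.141, -0.0, 1.712]
force: [0.3, -0.2, -3.1]
grip_width: 0.0645
```

>>> move_arm([
  [0,0,0.0005,0,0,0],
  [0,0,0.001,0,0,0],
  [0,0,0.001,0,0,0],
  [0,0,0.001,0,0,0],
  [0,0,0.001,0,0,0],
])

```text
time_s: 20.92
ee_pos: [0.5191, -0.0424, 0.0893]
eef_rot: [3.141, 0.0, 1.712]
force: [-1.7, -0.3, 1.2]
grip_width: 0.0643
```

```bash
python3 - <<'E'
from h import *
st()
E
```

```text
20.92 [ 0.5191 -0.0424  0.0893] [3.1413e+00 1.0000e-04 1.7122e+00] F [-1.7 -0.3  1.2] M [0.15 0.17 0.05] g 0.0643
```

Seated: contact came at TCP z 0.0893, exactly the home height. Release.

>>> move_arm([
  [0,0,0,0,0,0],
  [0,0,0,0,0,0],
  [0,0,0,0,0,0],
  [0,0,0,0,0,0],
  [0,0,0,0,0,0],
], fingers=0.75)

```text
time_s: 21.33
ee_pos: [0.519, -0.0423, 0.0892]
eef_rot: [3.141, 0.0, 1.712]
force: [0.1, -0.4, -0.4]
grip_width: 0.0822
```

>>> move_arm([
  [0,0,-0.015,0,0,0],
  [0,0,-0.04,0,0,0],
  [0,0,-0.07,0,0,0],
  [0,0,-0.11,0,0,0],
  [0,0,-0.15,0,0,0],
], grip_force=25)

```text
time_s: 21.75
ee_pos: [0.5184, -0.0423, 0.2405]
eef_rot: [-3.141, -0.0, 1.712]
force: [1.4, 0.0, 0.2]
grip_width: 0.0824
```

```bash
python3 - <<'E'
from h import *
import pickle
st()
for n,uv in [("oil",(350,182)),("mill",(324,198)),("mug",(296,210))]: print(n,px2w("scene",uv,0)[:2].round(3))
i=ctrl.camera_info("wrist");pickle.dump(i,open("w6.pkl","wb"));snap("wrist","w6.png")
c=np.array([.5194,-.0432]);im=cv2.imread("pics/w6.png")
z=.124;segs=[((-.0325,y,z),(.0325,y,z)) for y in(.091,.0315,.028,-.028,-.0315,-.091)]+[((x,-.091,z),(x,.091,z)) for x in(-.0325,.0325)]
B=[(.0325,y,.112) for y in(.1075,-.1075)]+[(-.0325,y,.112) for y in(-.1075,.1075)]
draw(im,"wrist",i,c,.1415,segs+[(B[k],B[(k+1)%4]) for k in range(4)])
cv2.imwrite("pics/w6o.png",im)
print(rel([.576,-.298,.24],-.26))
E
```

```text
21.75 [ 0.5184 -0.0423  0.2405] [-3.1405e+00 -3.0000e-04  1.7122e+00] F [1.4 0.  0.2] M [-0.01 -0.07 -0.02] g 0.0824
oil [ 0.732 -0.264]
mill [ 0.707 -0.099]
mug [0.711 0.029]
[-0.2606  0.0185  0.01    0.018  -0.0151  3.7666]
```

View pics/w6o.png

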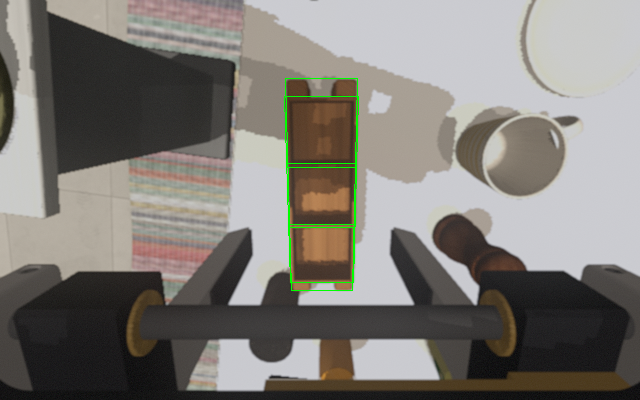

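Model overlay fits the seated tray exactly. The oil bottle is at x≈0.73, clear of the gripper. Next: tall jar A, destined for the middle cell.

>>> move_arm([
  [-0.035,0.003,0,0,0,0],
  [-0.075,0.006,0,0,0,0],
  [-0.115,0.009,0,0,0,0],
  [-0.15,0.012,0,0,0,0],
  [-0.185,0.015,0,0,0,0],
])

```text
time_s: 22.22
ee_pos: [0.56, -0.2253, 0.2389]
eef_rot: [3.141, 0.0, 1.712]
force: [0.8, 0.4, 0.2]
grip_width: 0.0825
```

>>> move_arm([
  [-0.035,0.003,0,0,0,0],
  [-0.065,0.0045,0,0,0,0],
  [-0.0755,0.0045,0.02,0,0,0],
  [-0.0755,0.0045,0.05,0,0,0],
  [-0.0755,0.0045,0.08,0,0,0],
])

```text
time_s: 22.63
ee_pos: [0.575, -0.2985, 0.1579]
eef_rot: [3.141, 0.001, 1.711]
force: [0.2, -0.3, -0.4]
grip_width: 0.0824
```

```bash
python3 - <<'E'
from h import *
st(); print(rel([.576,-.298,.065],1.712))
E
```

```text
22.63 [ 0.575  -0.2985  0.1579] [3.1407e+00 7.0000e-04 1.7109e+00] F [ 0.2 -0.3 -0.4] M [-0.05 -0.08  0.03] g 0.0824
[ 0.0004  0.001   0.0929  0.0017  0.0013 -0.0022]
```

>>> move_arm([
  [0,0.001,0.025,0,0,0],
  [0,0.001,0.05,0,0,0],
  [0,0.001,0.075,0,0,0],
  [0,0.001,0.09,0,0,0],
  [0,0.001,0.093,0,0,0],
])

```text
time_s: 23.05
ee_pos: [0.5747, -0.2966, 0.0626]
eef_rot: [-3.138, -0.003, 1.712]
force: [0.9, 0.3, -0.7]
grip_width: 0.0824
```

>>> move_arm([
  [0,0,0,0,0,0],
  [0,0,0,0,0,0],
  [0,0,0,0,0,0],
  [0,0,0,0,0,0],
  [0,0,0,0,0,0],
], fingers=-1)

```text
time_s: 23.47
ee_pos: [0.5763, -0.2975, 0.0671]
eef_rot: [3.14, 0.001, 1.712]
force: [-0.6, -0.7, -0.3]
grip_width: 0.0522
```

>>> move_arm([
  [0,0,0,0,0,0],
  [0,0,-0.02,0,0,0],
  [0,0,-0.05,0,0,0],
  [0,0,-0.085,0,0,0],
  [0,0,-0.115,0,0,0],
])

```text
time_s: 23.88
ee_pos: [0.5758, -0.2973, 0.1831]
eef_rot: [3.141, 0.0, 1.712]
force: [-0.1, -0.2, -1.7]
grip_width: 0.0485
```

>>> move_arm([
  [0,0,-0.03,0,0,0],
  [0,0,-0.055,0,0,0],
  [0,0,-0.06,0,0,0],
  [0,0,-0.06,0,0,0],
  [0,0,-0.06,0,0,0],
])

```text
time_s: 24.3
ee_pos: [0.5756, -0.2972, 0.2393]
eef_rot: [-3.14, -0.001, 1.712]
force: [0.3, -0.0, -2.6]
grip_width: 0.0487
```

```bash
python3 - <<'E'
from h import *
import pickle
st(); i=ctrl.camera_info("wrist");pickle.dump(i,open("w7.pkl","wb"));snap("wrist","w7.png")
print(rel([.5194,-.0432,.24],1.712))
E
```

```text
24.3 [ 0.5756 -0.2972  0.2393] [-3.1399e+00 -1.3000e-03  1.7121e+00] F [ 0.3 -0.  -2.6] M [-0.04 -0.1   0.  ] g 0.0487
[ 0.2592 -0.0197 -0.0007 -0.005  -0.004   0.0003]
```

>>> move_arm([
  [0.03,-0.002,0,0,0,0],
  [0.065,-0.005,0,0,0,0],
  [0.1,-0.0075,0,0,0,0],
  [0.135,-0.01,0,0,0,0],
  [0.17,-0.013,0,0,0,0],
])

```text
time_s: 24.77
ee_pos: [0.5379, -0.1292, 0.239]
eef_rot: [-3.139, -0.001, 1.712]
force: [0.4, 0.2, -2.5]
grip_width: 0.0486
```

>>> move_arm([
  [0.035,-0.003,0,0,0,0],
  [0.065,-0.005,0,0,0,0],
  [0.082,-0.006,0,0,0,0],
  [0.0885,-0.0065,0,0,0,0],
  [0.0885,-0.0065,0.01,0,0,0],
])

```text
time_s: 25.18
ee_pos: [0.5204, -0.0433, 0.2312]
eef_rot: [3.141, 0.0, 1.714]
force: [0.0, -0.0, -2.5]
grip_width: 0.0488
```

>>> move_arm([
  [0,0,0.01,0,0,0],
  [0,0,0.02,0,0,0],
  [0,0,0.03,0,0,0],
  [0,0,0.035,0,0,0],
  [0,0,0.035,0,0,0],
])

```text
time_s: 25.6
ee_pos: [0.5197, -0.0447, 0.1943]
eef_rot: [-3.139, -0.001, 1.711]
force: [-0.4, 0.0, -2.2]
grip_width: 0.0482
```

```bash
python3 - <<'E'
from h import *
import pickle
st(); i=ctrl.camera_info("wrist");pickle.dump(i,open("w8.pkl","wb"));snap("wrist","w8.png",(160,40,480,280),2.4)
print(rel([.5194,-.0432,.152],1.712))
E
```

```text
25.6 [ 0.5197 -0.0447  0.1943] [-3.1389e+00 -8.0000e-04  1.7113e+00] F [-0.4  0.  -2.2] M [ 0.   -0.07  0.  ] g 0.0482
[ 0.0015 -0.0004  0.0434 -0.0026 -0.0008 -0.001 ]
```

View pics/w8.png

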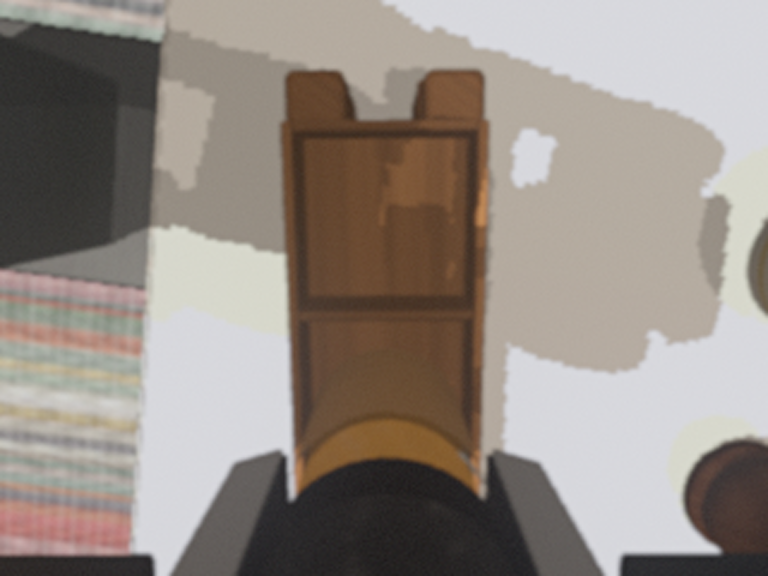

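Jar A is upright and centred over the middle cell. Lowering.

>>> move_arm([
  [0.001,0,0.005,0,0,0],
  [0.001,0,0.014,0,0,0],
  [0.001,0,0.022,0,0,0],
  [0.001,0,0.03,0,0,0],
  [0.001,0,0.036,0,0,0],
])

```text
time_s: 26.07
ee_pos: [0.5198, -0.0431, 0.1589]
eef_rot: [-3.141, -0.0, 1.712]
force: [-0.9, 0.1, -2.4]
grip_width: 0.0489
```

>>> move_arm([
  [0,0,0.001,0,0,0],
  [0,0,0.002,0,0,0],
  [0,0,0.003,0,0,0],
  [0,0,0.004,0,0,0],
  [0,0,0.004,0,0,0],
])

```text
time_s: 26.48
ee_pos: [0.5202, -0.0432, 0.1562]
eef_rot: [3.141, 0.0, 1.712]
force: [-0.3, 0.4, -2.8]
grip_width: 0.0489
```

```bash
python3 - <<'E'
from h import *
st()
E
```

```text
26.48 [ 0.5202 -0.0432  0.1562] [3.1413e+00 1.0000e-04 1.7121e+00] F [-0.3  0.4 -2.8] M [ 0.01 -0.13 -0.05] g 0.0489
```

>>> move_arm([
  [0,0,0.001,0,0,0],
  [0,0,0.002,0,0,0],
  [0,0,0.003,0,0,0],
  [0,0,0.003,0,0,0],
  [0,0,0.003,0,0,0],
])

```text
time_s: 26.9
ee_pos: [0.5201, -0.0432, 0.1531]
eef_rot: [-3.141, -0.0, 1.712]
force: [0.1, -0.2, -1.6]
grip_width: 0.0485
```

>>> move_arm([
  [0,0,0.0005,0,0,0],
  [0,0,0.001,0,0,0],
  [0,0,0.001,0,0,0],
  [0,0,0.001,0,0,0],
  [0,0,0.001,0,0,0],
])

```text
time_s: 27.32
ee_pos: [0.5202, -0.0432, 0.1528]
eef_rot: [3.141, 0.0, 1.712]
force: [-3.1, 0.3, 5.2]
grip_width: 0.0487
```

```bash
python3 - <<'E'
from h import *
st()
E
```

```text
27.32 [ 0.5202 -0.0432  0.1528] [3.1411e+00 2.0000e-04 1.7121e+00] F [-3.1  0.3  5.2] M [-0.04  0.63  0.02] g 0.0487
```

Seated (floor contact). Release, lift and go to jar B.

>>> move_arm([
  [0,0,-0.0005,0,0,0],
  [0,0,-0.0005,0,0,0],
  [0,0,-0.0005,0,0,0],
  [0,0,-0.0005,0,0,0],
  [0,0,-0.0005,0,0,0],
], fingers=0.6)

```text
time_s: 27.73
ee_pos: [0.5201, -0.0432, 0.1526]
eef_rot: [-3.142, -0.0, 1.712]
force: [0.4, -1.0, 0.5]
grip_width: 0.0747
```

>>> move_arm([
  [0,0,-0.015,0,0,0],
  [0,0,-0.035,0,0,0],
  [0,0,-0.06,0,0,0],
  [0,0,-0.085,0,0,0],
  [0,0,-0.1,0,0,0],
])

```text
time_s: 28.15
ee_pos: [0.5205, -0.0432, 0.2552]
eef_rot: [3.139, 0.001, 1.712]
force: [-0.9, 0.2, -0.1]
grip_width: 0.0754
```

```bash
python3 - <<'E'
from h import *
st(); print(rel([.4885,-.2135,.066],1.712))
E
```

```text
28.15 [ 0.5205 -0.0432  0.2552] [3.1391e+00 7.0000e-04 1.7122e+00] F [-0.9  0.2 -0.1] M [-0.04 -0.1  -0.04] g 0.0754
[-0.1639 -0.0562  0.1892  0.0047  0.0013  0.0004]
```

>>> move_arm([
  [-0.035,-0.012,0,0,0,0],
  [-0.07,-0.024,0,0,0,0],
  [-0.105,-0.036,0,0,0,0],
  [-0.14,-0.048,0,0,0,0],
  [-0.164,-0.056,0,0,0,0],
])

```text
time_s: 28.57
ee_pos: [0.4869, -0.216, 0.2526]
eef_rot: [-3.141, 0.0, 1.711]
force: [0.6, 0.4, 0.7]
grip_width: 0.0753
```

>>> move_arm([
  [0,0,0.02,0,0,0],
  [0,0,0.05,0,0,0],
  [0,0,0.085,0,0,0],
  [0,0,0.11,0,0,0],
  [0,0,0.125,0,0,0],
])

```text
time_s: 28.98
ee_pos: [0.4867, -0.213, 0.1246]
eef_rot: [-3.139, -0.002, 1.712]
force: [1.1, -0.4, -0.4]
grip_width: 0.0753
```

```bash
python3 - <<'E'
from h import *
st(); print(rel([.4885,-.2135,.066],1.712))
E
```

```text
28.98 [ 0.4867 -0.213   0.1246] [-3.1388e+00 -2.1000e-03  1.7120e+00] F [ 1.1 -0.4 -0.4] M [-0.08 -0.12  0.02] g 0.0753
[-0.0009  0.0019  0.0586 -0.0054 -0.0039 -0.0001]
```

>>> move_arm([
  [-0.001,0.001,0.02,0,0,0],
  [-0.001,0.001,0.04,0,0,0],
  [-0.001,0.001,0.055,0,0,0],
  [-0.001,0.001,0.06,0,0,0],
  [-0.001,0.001,0.06,0,0,0],
])

```text
time_s: 29.4
ee_pos: [0.4884, -0.214, 0.0667]
eef_rot: [-3.14, -0.001, 1.712]
force: [-0.3, -0.7, 0.2]
grip_width: 0.0752
```

>>> move_arm([
  [0,0,0,0,0,0],
  [0,0,0,0,0,0],
  [0,0,0,0,0,0],
  [0,0,0,0,0,0],
  [0,0,0,0,0,0],
], fingers=-1)

```text
time_s: 29.82
ee_pos: [0.489, -0.2145, 0.0683]
eef_rot: [3.141, 0.001, 1.712]
force: [-2.7, 0.3, 3.6]
grip_width: 0.0493
```

>>> move_arm([
  [0,0,0,0,0,0],
  [0,0,-0.02,0,0,0],
  [0,0,-0.05,0,0,0],
  [0,0,-0.085,0,0,0],
  [0,0,-0.12,0,0,0],
])

```text
time_s: 30.23
ee_pos: [0.4884, -0.214, 0.1887]
eef_rot: [-3.14, -0.001, 1.712]
force: [0.2, 0.4, -2.2]
grip_width: 0.0486
```

>>> move_arm([
  [0,0,-0.03,0,0,0],
  [0,0,-0.05,0,0,0],
  [0,0,-0.055,0,0,0],
  [0,0,-0.055,0,0,0],
  [0,0,-0.055,0,0,0],
])

```text
time_s: 30.65
ee_pos: [0.4885, -0.2141, 0.2411]
eef_rot: [-3.14, -0.001, 1.712]
force: [-0.2, 0.1, -3.2]
grip_width: 0.0488
```

```bash
python3 - <<'E'
from h import *
st(); print(rel([.5278,-.1021,.2],1.712))
E
```

```text
30.65 [ 0.4885 -0.2141  0.2411] [-3.1401e+00 -1.1000e-03  1.7121e+00] F [-0.2  0.1 -3.2] M [-0.07 -0.08  0.  ] g 0.0488
[ 0.1053  0.0547  0.0411 -0.0029 -0.0021  0.0002]
```

>>> move_arm([
  [0.02,0.015,0,0,0,0],
  [0.045,0.03,0,0,0,0],
  [0.07,0.045,0,0,0,0],
  [0.095,0.054,0,0,0,0],
  [0.105,0.0545,0,0,0,0],
])

```text
time_s: 31.07
ee_pos: [0.5282, -0.0999, 0.2403]
eef_rot: [-3.139, -0.002, 1.714]
force: [0.6, -0.6, -2.9]
grip_width: 0.0486
```

>>> move_arm([
  [0,0,0,0,0,0],
  [0,0,0.01,0,0,0],
  [0,0,0.025,0,0,0],
  [0,0,0.04,0,0,0],
  [0,0,0.04,0,0,0],
])

```text
time_s: 31.48
ee_pos: [0.5264, -0.1037, 0.1987]
eef_rot: [-3.136, -0.002, 1.711]
force: [-0.4, 0.5, -3.4]
grip_width: 0.0486
```

```bash
python3 - <<'E'
from h import *
st(); print(rel([.5278,-.1021,.154],1.712))
E
```

```text
31.48 [ 0.5264 -0.1037  0.1987] [-3.1363e+00 -2.0000e-03  1.7107e+00] F [-0.4  0.5 -3.4] M [-0.02 -0.01  0.03] g 0.0486
[ 0.0013  0.0019  0.0447 -0.01   -0.0037 -0.0025]
```

>>> move_arm([
  [0,0.001,0,0,0,0],
  [0,0.001,0.01,0,0,0],
  [0,0.001,0.02,0,0,0],
  [0,0.001,0.03,0,0,0],
  [0,0.001,0.036,0,0,0],
])

```text
time_s: 31.9
ee_pos: [0.5286, -0.1025, 0.165]
eef_rot: [-3.14, -0.001, 1.712]
force: [-0.4, 0.0, -2.7]
grip_width: 0.0489
```

>>> move_arm([
  [0,0,0.001,0,0,0],
  [0,0,0.002,0,0,0],
  [0,0,0.003,0,0,0],
  [0,0,0.004,0,0,0],
  [0,0,0.004,0,0,0],
])

```text
time_s: 32.32
ee_pos: [0.5291, -0.1025, 0.1628]
eef_rot: [3.141, 0.0, 1.712]
force: [-0.9, 0.6, -1.7]
grip_width: 0.0488
```

```bash
python3 - <<'E'
from h import *
st()
E
```

```text
32.32 [ 0.5291 -0.1025  0.1628] [3.1413e+00 1.0000e-04 1.7122e+00] F [-0.9  0.6 -1.7] M [-0.05 -0.03  0.01] g 0.0488
```

>>> move_arm([
  [0,0,0.002,0,0,0],
  [0,0,0.004,0,0,0],
  [0,0,0.006,0,0,0],
  [0,0,0.007,0,0,0],
  [0,0,0.007,0,0,0],
])

```text
time_s: 32.73
ee_pos: [0.529, -0.1025, 0.1553]
eef_rot: [-3.141, -0.0, 1.712]
force: [0.5, 0.3, -2.8]
grip_width: 0.0488
```

>>> move_arm([
  [0,0,0.0005,0,0,0],
  [0,0,0.001,0,0,0],
  [0,0,0.0015,0,0,0],
  [0,0,0.0015,0,0,0],
  [0,0,0.0015,0,0,0],
])

```text
time_s: 33.15
ee_pos: [0.5291, -0.1025, 0.1543]
eef_rot: [3.141, 0.0, 1.712]
force: [-0.4, -0.4, 0.2]
grip_width: 0.0486
```

```bash
python3 - <<'E'
from h import *
st()
E
```

```text
33.15 [ 0.5291 -0.1025  0.1543] [3.1413e+00 1.0000e-04 1.7122e+00] F [-0.4 -0.4  0.2] M [ 0.01  0.05 -0.04] g 0.0486
```

Touching the floor. Release, lift over the jars and head for jar C.

>>> move_arm([
  [0,0,0,0,0,0],
  [0,0,0,0,0,0],
  [0,0,0,0,0,0],
  [0,0,0,0,0,0],
  [0,0,0,0,0,0],
], fingers=0.6)

```text
time_s: 33.57
ee_pos: [0.5291, -0.1025, 0.1542]
eef_rot: [3.141, 0.0, 1.712]
force: [-0.5, 0.0, -0.8]
grip_width: 0.0747
```

>>> move_arm([
  [0,0,-0.015,0,0,0],
  [0,0,-0.035,0,0,0],
  [0,0,-0.06,0,0,0],
  [0,0,-0.085,0,0,0],
  [0,0,-0.1,0,0,0],
])

```text
time_s: 33.98
ee_pos: [0.5294, -0.1026, 0.2568]
eef_rot: [3.139, 0.001, 1.712]
force: [0.3, -0.2, -0.1]
grip_width: 0.0753
```

>>> move_arm([
  [0.035,0,-0.005,0,0,0],
  [0.07,0,-0.005,0,0,0],
  [0.105,-0.002,-0.005,0,0,0],
  [0.14,-0.004,-0.005,0,0,0],
  [0.175,-0.005,-0.005,0,0,0],
])

```text
time_s: 34.4
ee_pos: [0.4988, 0.0715, 0.2593]
eef_rot: [3.141, 0.0, 1.712]
force: [-0.0, -0.1, -0.6]
grip_width: 0.0752
```

```bash
python3 - <<'E'
from h import *
st(); print(rel([.479,.182,.2],1.712))
snap("wrist","w9.png"); i=ctrl.camera_info("wrist"); print(w2px("wrist",(.479,.182,.124),i))
im=cv2.imread("pics/w9.png")
E
```

```text
34.4 [0.4988 0.0715 0.2593] [3.1413 0.     1.7118] F [-0.  -0.1 -0.6] M [-0.04 -0.15 -0.04] g 0.0752
[ 1.122e-01 -4.100e-03  5.930e-02  5.000e-04  1.000e-04 -3.000e-04]
(np.float64(316.17397322342015), np.float64(77.75934199855587))
```

```bash
python3 - <<'E'
from h import *
import pickle
p=px2w("wrist",(458,194),.124,pickle.load(open("w4.pkl","rb"))); print(p)
q=(p[:2]+[.480,.1826])/2; print(q,rel([*q,.067],1.712))
E
```

```text
[0.48240601 0.18185939 0.124     ]
[0.48120301 0.1822297 ] [ 0.1072 -0.0015  0.1926  0.0009 -0.0027  0.0052]
```

>>> move_arm([
  [0.03,0,0,0,0,0],
  [0.06,-0.001,0,0,0,0],
  [0.09,-0.0015,0,0,0,0],
  [0.107,-0.0015,0.01,0,0,0],
  [0.107,-0.0015,0.04,0,0,0],
])

```text
time_s: 34.87
ee_pos: [0.4837, 0.1789, 0.2221]
eef_rot: [3.135, -0.001, 1.715]
force: [0.5, -0.0, -0.5]
grip_width: 0.0752
```

>>> move_arm([
  [0,0,0.025,0,0,0],
  [0,0,0.05,0,0,0],
  [0,0,0.075,0,0,0],
  [0,0,0.085,0,0,0],
  [0,0,0.085,0,0,0],
])

```text
time_s: 35.28
ee_pos: [0.482, 0.1754, 0.1323]
eef_rot: [-3.138, 0.0, 1.712]
force: [-0.1, -0.8, 0.4]
grip_width: 0.0749
```

```bash
python3 - <<'E'
from h import *
st(); print(rel([.4812,.1822,.067],1.712))
E
```

```text
35.28 [0.482  0.1754 0.1323] [-3.1379e+00  5.0000e-04  1.7121e+00] F [-0.1 -0.8  0.4] M [-0.   -0.15 -0.02] g 0.0749
[ 0.0068  0.0004  0.0653 -0.007   0.0009  0.0002]
```

>>> move_arm([
  [0.006,0,0,0,0,0],
  [0.006,0,0.02,0,0,0],
  [0.006,0,0.045,0,0,0],
  [0.006,0,0.06,0,0,0],
  [0.006,0,0.065,0,0,0],
])

```text
time_s: 35.7
ee_pos: [0.4819, 0.182, 0.0687]
eef_rot: [-3.141, 0.0, 1.712]
force: [-0.0, -0.4, -0.5]
grip_width: 0.0752
```

>>> move_arm([
  [0,0,0,0,0,0],
  [0,0,0,0,0,0],
  [0,0,0,0,0,0],
  [0,0,0,0,0,0],
  [0,0,0,0,0,0],
])

```text
time_s: 36.12
ee_pos: [0.4825, 0.1818, 0.07]
eef_rot: [3.14, -0.0, 1.712]
force: [0.1, 0.6, 0.1]
grip_width: 0.0751
```

>>> move_arm([
  [0,0,0,0,0,0],
  [0,0,0,0,0,0],
  [0,0,0,0,0,0],
  [0,0,0,0,0,0],
  [0,0,0,0,0,0],
], fingers=-1)

```text
time_s: 36.53
ee_pos: [0.4819, 0.1817, 0.0691]
eef_rot: [-3.141, 0.0, 1.712]
force: [-1.7, -0.4, 0.4]
grip_width: 0.0491
```

>>> move_arm([
  [0,0,0,0,0,0],
  [0,0,-0.02,0,0,0],
  [0,0,-0.05,0,0,0],
  [0,0,-0.085,0,0,0],
  [0,0,-0.12,0,0,0],
])

```text
time_s: 36.95
ee_pos: [0.4816, 0.1815, 0.1901]
eef_rot: [-3.14, 0.0, 1.712]
force: [0.3, 0.5, -2.1]
grip_width: 0.0487
```

>>> move_arm([
  [0,0,-0.03,0,0,0],
  [0,0,-0.05,0,0,0],
  [0,0,-0.055,0,0,0],
  [0,0,-0.055,0,0,0],
  [0,0,-0.055,0,0,0],
])

```text
time_s: 37.37
ee_pos: [0.4817, 0.1816, 0.2426]
eef_rot: [-3.14, 0.0, 1.712]
force: [-0.3, 0.1, -1.9]
grip_width: 0.0491
```

```bash
python3 - <<'E'
from h import *
st(); print(rel([.511,.0157,.2],1.712))
E
```

```text
37.37 [0.4817 0.1816 0.2426] [-3.1397e+00  3.0000e-04  1.7121e+00] F [-0.3  0.1 -1.9] M [-0.09 -0.13 -0.02] g 0.0491
[-0.1683  0.0058  0.0426 -0.0035  0.0006  0.0003]
```

>>> move_arm([
  [-0.035,0.002,0,0,0,0],
  [-0.075,0.003,0,0,0,0],
  [-0.11,0.004,0,0,0,0],
  [-0.14,0.005,0,0,0,0],
  [-0.155,0.0055,0,0,0,0],
])

```text
time_s: 37.78
ee_pos: [0.509, 0.0261, 0.2419]
eef_rot: [-3.138, -0.0, 1.71]
force: [-0.2, 1.4, -1.4]
grip_width: 0.0486
```

>>> move_arm([
  [-0.009,0,0,0,0,0],
  [-0.013,0,0,0,0,0],
  [-0.013,0,0.015,0,0,0],
  [-0.013,0,0.03,0,0,0],
  [-0.013,0,0.04,0,0,0],
])

```text
time_s: 38.2
ee_pos: [0.5105, 0.017, 0.2021]
eef_rot: [-3.139, -0.001, 1.713]
force: [0.7, 0.8, -1.5]
grip_width: 0.049
```

>>> move_arm([
  [0,0,0,0,0,0],
  [0,0,0,0,0,0],
  [0,0,0,0,0,0],
  [0,0,0,0,0,0],
  [0,0,0,0,0,0],
])

```text
time_s: 38.62
ee_pos: [0.5114, 0.0163, 0.2048]
eef_rot: [3.141, 0.0, 1.712]
force: [0.1, -0.3, -1.7]
grip_width: 0.0486
```

```bash
python3 - <<'E'
from h import *
st(); print(rel([.511,.0157,.1553],1.712))
E
```

```text
38.62 [0.5114 0.0163 0.2048] [3.1405e+00 2.0000e-04 1.7124e+00] F [ 0.1 -0.3 -1.7] M [-0.01 -0.12  0.08] g 0.0486
[-0.0005 -0.0005  0.0495  0.002   0.0004  0.0007]
```

>>> move_arm([
  [0,0,0.008,0,0,0],
  [0,0,0.018,0,0,0],
  [0,0,0.028,0,0,0],
  [0,0,0.037,0,0,0],
  [0,0,0.043,0,0,0],
])

```text
time_s: 39.03
ee_pos: [0.5106, 0.0161, 0.1594]
eef_rot: [-3.14, -0.0, 1.712]
force: [-0.0, 0.4, -1.9]
grip_width: 0.0487
```

>>> move_arm([
  [0,0,0.001,0,0,0],
  [0,0,0.002,0,0,0],
  [0,0,0.003,0,0,0],
  [0,0,0.004,0,0,0],
  [0,0,0.004,0,0,0],
])

```text
time_s: 39.45
ee_pos: [0.5113, 0.0161, 0.1573]
eef_rot: [3.141, 0.0, 1.712]
force: [0.1, 0.8, -2.5]
grip_width: 0.0488
```

```bash
python3 - <<'E'
from h import *
st()
E
```

```text
39.45 [0.5113 0.0161 0.1573] [3.1412e+00 1.0000e-04 1.7122e+00] F [ 0.1  0.8 -2.5] M [-0.02 -0.08 -0.  ] g 0.0488
```

>>> move_arm([
  [0,0,0.0005,0,0,0],
  [0,0,0.001,0,0,0],
  [0,0,0.0015,0,0,0],
  [0,0,0.002,0,0,0],
  [0,0,0.002,0,0,0],
])

```text
time_s: 39.87
ee_pos: [0.5112, 0.0161, 0.1552]
eef_rot: [3.141, 0.0, 1.712]
force: [1.0, -0.9, -2.4]
grip_width: 0.049
```

```bash
python3 - <<'E'
from h import *
st()
E
```

```text
39.87 [0.5112 0.0161 0.1552] [3.1414 0.     1.7122] F [ 1.  -0.9 -2.4] M [ 0.05 -0.14  0.01] g 0.049
```

One more millimetre, then release, lift and step aside.

>>> move_arm([
  [0,0,0.0005,0,0,0],
  [0,0,0.001,0,0,0],
  [0,0,0.001,0,0,0],
  [0,0,0.001,0,0,0],
  [0,0,0.001,0,0,0],
])

```text
time_s: 40.28
ee_pos: [0.5112, 0.0161, 0.1551]
eef_rot: [3.141, 0.0, 1.712]
force: [-5.4, 0.4, 9.0]
grip_width: 0.0487
```

>>> move_arm([
  [0,0,0,0,0,0],
  [0,0,0,0,0,0],
  [0,0,0,0,0,0],
  [0,0,0,0,0,0],
  [0,0,0,0,0,0],
], fingers=0.6)

```text
time_s: 40.7
ee_pos: [0.5111, 0.0162, 0.154]
eef_rot: [-3.141, -0.0, 1.712]
force: [0.8, 0.9, -0.4]
grip_width: 0.0749
```

>>> move_arm([
  [0,0,-0.015,0,0,0],
  [0,0,-0.035,0,0,0],
  [0,0,-0.06,0,0,0],
  [0,0,-0.085,0,0,0],
  [0,0,-0.11,0,0,0],
])

```text
time_s: 41.12
ee_pos: [0.511, 0.0161, 0.2653]
eef_rot: [-3.141, -0.0, 1.712]
force: [0.7, 1.1, 0.6]
grip_width: 0.075
```

>>> move_arm([
  [0.035,-0.01,0,0,0,0],
  [0.07,-0.02,0,0,0,0],
  [0.105,-0.03,0,0,0,0],
  [0.14,-0.04,0,0,0,0],
  [0.175,-0.05,0,0,0,0],
])

```text
time_s: 41.53
ee_pos: [0.436, 0.1836, 0.2642]
eef_rot: [3.141, -0.0, 1.712]
force: [0.7, -0.1, 0.4]
grip_width: 0.0749
```

>>> move_arm([
  [0.03,0,0,0,0,0],
  [0.05,0,0,0,0,0],
  [0.05,0,0,0,0,0],
  [0.05,0,0,0,0,0],
  [0.05,0,0,0,0,0],
])

```text
time_s: 41.95
ee_pos: [0.43, 0.2314, 0.264]
eef_rot: [-3.141, 0.0, 1.712]
force: [0.1, 0.4, -0.5]
grip_width: 0.0751
```

```bash
python3 - <<'E'
from h import *
st(); s=ctrl.camera("scene")[:,:,::-1][90:300,180:460]; t=ctrl.camera("top")[:,:,::-1][165:270,180:430]
c=np.zeros((600,800,3),np.uint8); r=cv2.resize(s,None,fx=1.85,fy=1.85,interpolation=cv2.INTER_CUBIC); c[:r.shape[0],:r.shape[1]]=r
t=cv2.resize(t,None,fx=2,fy=2); c[390:600,300:800]=t
cv2.imwrite("pics/fin.png",c)
E
```

```text
41.95 [0.43   0.2314 0.264 ] [-3.1414e+00  2.0000e-04  1.7121e+00] F [ 0.1  0.4 -0.5] M [-0.05 -0.15  0.02] g 0.0751
```

View pics/fin.png

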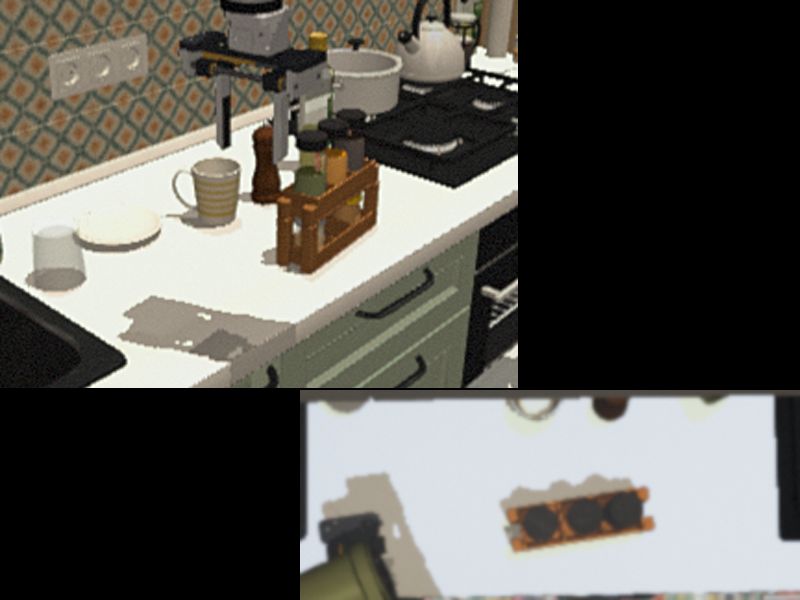

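Both trays are stacked, the three tall jars stand upright, both short jars are visible below, the worktop is clear and the bystanders are untouched.

```bash
python3 -c "
from station import ctrl
print(ctrl.hand_in())"
```

```text
the job is handed in; nothing more can be done
None
```

The carrier is filled and handed in at about 42 s. This start had five jars: two short and three tall.

- **Short jars:** the yellow-lid jar is in the right cell of the lower tray and the pale-lid jar is in the left cell. The middle cell is empty because there was no third short jar.
- **Upper tray:** the lugs went in without any notable force. Contact came at tool height 0.0893 m, which is the expected home height, and the wrist-camera overlay matched the seated tray.
- **Tall jars:** all three stand in the upper tray, one to a cell.

**Last checks:** the final scene and top pictures showed the stack level and the jars upright. No jar was left on the worktop, the mill, mug, oil bottle and glass looked undisturbed, and the gripper was clear of everything. No check failed. My measurements disagreed by up to 3 mm between cameras, or between readings of one camera, which stayed within what the grips and fits allowed. I viewed 14 pictures.

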